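Set up the skiving station

TASK

Make the leather skiving station ready: take the glass plate from its cork mat by its grip bar, lay it on the plywood board and slide it, thick edge first, under the two sprung clips until they have ridden over the thick edge and snapped down behind it, with the plate square, centred and fully home against the end stop. Also gather the loose leather tools lying on the bench beyond the mat and beside it (five to seven of these: edge beveller, pricking iron, wooden slicker, round anvil, wax tin, bone folder, pattern weight) into the open wooden tray. Leave the glass jar and the yellow tape roll where they are.

Things in the scene. Friction and masses are not known exactly. Their poses are not given: they have to be found in the camera images.
- board: Skiving board: slick lacquered plywood, fixed to the bench, 260 (x) x 130 (y) x 18 mm thick. Origin: centre of its underside; z up. Its +x is the direction in which the glass plate is slid in along its top. Everything from x = -130 to +35 mm is clear, so the plate can first be laid flat with its leading edge at x = +20 to +32 mm.
- stop (a point): Middle of the end stop's face at board-top level: board frame x = +85, y = 0, z = +18 mm. The stop is an aluminium strip 9 mm high and 120 mm wide, facing the board's -x. With the plate home its leading edge touches it: plate origin 65 mm back, at board x = +20, y = 0, z = +18 mm, parallel to the board.
- lips (a point): Point midway between the clips' turned-up lip ends: board x = +37, y = 0, z = +18 mm. Two sprung steel polished clips, 14 mm wide, at board y = +25 and -25 mm, hinged at x = +115 mm, reach back over the stop; each has a round bead beneath at x = +65 mm and from there a lip rising at 22 degrees to x = +37 mm, its end about 12 mm above the board top.
- clip_left (a joint): Angle (rad) of the clip at the board's y = +25 mm, growing as it rises; sprung down. 0: at rest, bead 1 mm over the board. About 0.14: bead riding on the plate's thick leading bar. About 0.06: snapped down on the glass behind that bar. The bead presses with 2 to 3 N; pushing the plate in under both clips takes about 4 to 15 N.
- clip_right (a joint): The same for the clip at the board's y = -25 mm.
- plate: Glass plate, 130 (x) x 90 (y) mm, glass 4 mm thick, 0.2 kg, lying flat, at first on a 4 mm cork mat. Origin: centre of its underside (also the centre of mass, nearly), z up. Leading edge x = +65 mm: an aluminium bar 12 mm wide, 8 mm thick. Handled by an upright aluminium grip bar on top: 12 mm thick along x, 60 mm along y, centred at x = -25 mm, y = 0, top 34 mm above the underside.
- caddy: Open wooden tool tray fixed to the bench, 230 (x) x 160 (y) mm outside, walls 5 mm thick, rim 30 mm above the bench, floor 5 mm thick. Origin: centre of its underside, z up.
- beveller: Edge beveller lying along its x: flattened dark wood handle 55 x 22 x 20 mm high (x = -45 to +10 mm), then a thin steel shank to x = +49 mm. Origin: underside, below the handle's front part; grip the handle across y at x = -12 mm.
- iron: Steel pricking iron lying along its x: square shank 70 x 12 x 12 mm (x = -45 to +25 mm), forked head 28 mm wide with prongs to x = +51 mm. Origin: underside of the shank; grip it across y at x = 0.
- slicker: Light wooden edge slicker, a rounded block 80 (x) x 30 (y) x 22 mm high with dark grooves near one end. Origin: centre of its underside.
- anvil: Small round steel rivet anvil, a disc 40 mm across and 18 mm high, dished on top, about 0.15 kg. Origin: centre of its underside.
- tin: Round wax tin with brass lid, 50 mm across (lid rim about 51) and 24 mm high. Origin: centre of its underside.
- folder: Bone folder: a flat white rounded strip 100 (x) x 20 (y) x 7 mm high. Origin: centre of its underside.
- weight: Dark steel pattern weight: a square block 36 x 36 x 22 mm high with a small brass button (18 mm across, 8 mm high) on top, about 0.22 kg. Origin: centre of its underside.
- rivet_jar: Glass jar with a lid, 52 mm across, 70 mm high; to be left alone. Origin: centre of its underside.
- tape: Small roll of yellow tape lying flat, 60 mm across, 19 mm high; to be left alone. Origin: centre of its underside.

How it is judged:
On the way, in this order (a step that is already met when the one before it is completed fails the run):
1. both clips have ridden up on to the thick leading bar of the plate, which lies flat on the board (value of joint each of clip_left, clip_right above 0.105 rad and z of plate in the frame of board between 0.014 and 0.0225 m and x of plate in the frame of board above -0.02 m), for 0.02 s.
2. the plate is home against the stop with both clips snapped down on the glass (x of plate in the frame of board between 0.0155 and 0.0245 m and y of plate in the frame of board between -0.01 and 0.01 m and z of plate in the frame of board between 0.014 and 0.0215 m and angle between the x axis of plate and the x axis of board, either way round below 0.07 rad and value of joint clip_left between 0.03 and 0.095 rad and value of joint clip_right between 0.03 and 0.095 rad), for 0.2 s.
At the end, for the whole second after the job is handed in: Plate flat on the board, leading edge within 4.5 mm of the stop, 10 mm of centred, 0.07 rad of square, both clips down on the glass (0.03 to 0.095 rad); every tool present at rest in the tray (origin within 110 mm in x, 75 mm in y of its centre, under 60 mm up) (all of step 2 and linear speed of plate below 0.02 m/s and x of beveller in the frame of caddy between -0.11 and 0.11 m and y of beveller in the frame of caddy between -0.075 and 0.075 m and z of beveller in the frame of caddy between 0 and 0.06 m and linear speed of each of beveller, iron, slicker, anvil, tin, folder, weight below 0.03 m/s and x of iron in the frame of caddy between -0.11 and 0.11 m and y of iron in the frame of caddy between -0.075 and 0.075 m and z of iron in the frame of caddy between 0 and 0.06 m and x of slicker in the frame of caddy between -0.11 and 0.11 m and y of slicker in the frame of caddy between -0.075 and 0.075 m and z of slicker in the frame of caddy between 0 and 0.06 m and x of anvil in the frame of caddy between -0.11 and 0.11 m and y of anvil in the frame of caddy between -0.075 and 0.075 m and z of anvil in the frame of caddy between 0 and 0.06 m and x of tin in the frame of caddy between -0.11 and 0.11 m and y of tin in the frame of caddy between -0.075 and 0.075 m and z of tin in the frame of caddy between 0 and 0.06 m and x of folder in the frame of caddy between -0.11 and 0.11 m and y of folder in the frame of caddy between -0.075 and 0.075 m and z of folder in the frame of caddy between 0 and 0.06 m and x of weight in the frame of caddy between -0.11 and 0.11 m and y of weight in the frame of caddy between -0.075 and 0.075 m and z of weight in the frame of caddy between 0 and 0.06 m); the robot touches nothing.
It fails at once if the glass jar or the tape roll was moved by more than 4 cm (distance of any of rivet_jar, tape from where it was at the start of the episode above 0.04 m).
Of beveller, iron, slicker, anvil, tin, folder, weight only 5 to 7 are there at a start; the rules pass over those that are not, and their reading is None.
At some moment in a run one of beveller, iron, slicker, anvil, tin, folder, weight may be knocked a few centimetres aside while the robot is not near it.
Once in a run the grip may slacken for a moment while it holds something.
It also fails if it takes over 208 s, if anything falls off the work surface, if the arm or the gripper's body presses on something with over 40 N, if the wrist force passes 120 N, or if a joint passes its speed limit or range.

ROBOT

A 6-joint arm with a two-finger parallel gripper is mounted at the origin on the work surface. World frame = base frame: x ahead of the robot, y to its left, z up, the work surface at z = 0. Lengths are in m, angles in rad, forces in N, time in s.
With the tool pointing down it reaches from about 0.3 to 0.825 m from the base axis. Payload 5.4 kg.
Tool frame: the origin (TCP) lies between the finger pads; the fingertips stand 14 mm ahead of it and the grasp point (between the pads) lies 5 mm behind it; z points along the fingers, y is the line along which they close (so a half turn about z gives the same grasp; the last joint's range is limited). The gripper opens to 92 mm and grips with 3 to 60 N. Pads are 20 mm wide; open, the fingers measure 128 mm over their backs; the gripper's body (75 mm by 189 mm) begins 69 mm behind the grasp point.
Start: joints at [0.961, 0.158, 1.597, -0, 1.386, -0.21], TCP at [0.224, 0.53, 0.229] pointing down, gripper open.
Joint ranges: [-2.91, 2.91], [-0.94, 2.29], [0.18, 2.7], [-1.29, 4.43], [0.17, 2.64], [-3, 3]. Speed limits (rad/s): [2.57, 2.57, 3.14, 3.14, 3.14, 3.14].

INTERFACE

Orientations are given as a unit quaternion [x, y, z, w].
In Python, from rig import read_state, read_camera, camera_model, close_job, recognise gives the robot as it stands.
- The arm moves only by the tool apply_moves, never from a script. Its argument "targets" is a list of rows, each an object of numbers: "jaw": the closure, from 0 (fully open) to 1 (shut); "x", "y", "z": the shift along the tool's x, y, z in units of 30 mm (1.0 is 30 mm); "ax", "ay", "az": the turn, a rotation vector about the tool's x, y, z in units of 6 degrees (1.0 is 6 degrees). A call has 1 to 10 rows; each row shifts and turns the commanded pose from where the row before left it, along the tool's axes as they then stand; what a row does not reach is not made up. A row lasts 1/10 s, in which the tool goes at most 50 mm and 8.59 degrees, less where a joint would pass 70% of its speed; a pose out of reach is approached as far as the arm can. A call is refused whole if a number of a shift passes 1 or a number of a turn 1, either way. A call with a gripper value outside its range is refused whole. The fingers move at their own pace and stop on an object; "grip_force" is the grip in N (left out, the last holds). Time passes only in rows, so rows that do not move let the fingers close. It gives the time, the measured TCP pose, the force, the opening and the grip force at its end, in the units of the state.
- read_state(): the state, without advancing time (a new reading comes with each control period).
- read_camera(name): name is "scene" or "top" or "wrist"; returns (picture, depth): 384x512x3 uint8, red, green, blue; 384x512 float32, m along the optical axis (not along the pixel's ray), 0 where there is no reading.
- camera_model(name): a dict with "fx", "fy", "cx", "cy" (pixels), "rvec" (rotation vector, rad) and "tvec" (3), from world to camera coordinates, as OpenCV has them; the wrist camera has in their place "mount" (4x4, takes a point from camera to tool coordinates, whose origin is the TCP and whose axes are the flange's). Camera axes: x right, y down, z forward; pixel columns grow to the right and rows downward; lengths in m; the calibration is good to about 2 mm. The wrist camera is an equidistant fisheye: a pixel r from the principal point sees the ray r / f radians off the axis. A picture is of the moment at which its call begins: read the wrist's pose just before it. camera_model takes no time and is no camera call.
- close_job(): hands the job in; it is judged then, once.
Trained networks look in the newest picture that a camera, given by its name, has taken for a name from the list of things; names that differ only in an ending like _2 or _b are one class to them, and where a whole thing is asked for, a point or a joint stands for the part that bears it (a point fixed in the world has none). Each returns a list of dicts, best first, with "p" (0 to 1); they miss things now and then, are a little off and sometimes report something else, mostly with a low value. They report only what shows in the picture. A call takes as long as a camera call.
- recognise(camera, target): "bbox" ([left, top, width, height] in pixels, round what is visible of it).
The state is a dict: "time_s": time; "qpos": joint angles; "joint_velocities": joint speeds; "joint_efforts": joint torques, N m; "position": TCP position; "tool_rot": TCP orientation; "ft_force": force on the tool from outside, world axes, zero at the start; "wrist_torque": the same for the moment, N m; "width": finger opening in m; "grasp_force": force on a finger pad.
Only numpy, scipy, OpenCV 4.12 (cv2) and the standard library are available. Lean on these libraries where they do the work, as an engineer would, in place of code of your own. Each camera call takes 0.05 s, during which the arm holds its last target. There are 200 camera calls.

## Working session

There is one attempt and no reset: what is moved stays moved. The work goes in short steps, Python scripts to look and compute and a tool call to move; the robot and the scene stay as the last step left them, time stands still between calls to the robot, and variables do not carry over. Pictures are saved under pics/ and viewed, at most 14 in all, crops included, and the job is handed in when it is done.

Besides the shell and the picture viewer there is one more tool, called after "Request:" by a JSON object that holds its "api" and its "payload", one argument or row to a line. apply_moves: Moves the arm, as the interface text tells. Its arguments: {"type":"object","properties":{"targets":{"type":"array","items":{"type":"object","properties":{"jaw":{"type":"number"},"x":{"type":"number"},"y":{"type":"number"},"z":{"type":"number"},"ax":{"type":"number"},"ay":{"type":"number"},"az":{"type":"number"}}}},"grip_force":{"type":"number"}},"required":["targets"]}

```bash
ls; mkdir -p pics; cat > h.py <<'E'
import numpy as np,cv2
from rig import *
from scipy.spatial.transform import Rotation as R
def cloud(name):
    img,d=read_camera(name);m=camera_model(name)
    v,u=np.mgrid[:d.shape[0],:d.shape[1]]
    Rm=cv2.Rodrigues(np.array(m["rvec"],float))[0];t=np.array(m["tvec"],float).ravel()
    P=np.stack([(u-m["cx"])/m["fx"]*d,(v-m["cy"])/m["fy"]*d,d],-1)
    W=(P-t)@Rm
    W[d==0]=np.nan
    return img,d,W
def save(img,fn): cv2.imwrite(fn,cv2.cvtColor(img,cv2.COLOR_RGB2BGR))
E
python3 - <<'E'
from h import *
for n in ("top","scene"):
    img,d,W=cloud(n);np.savez(f"{n}.npz",img=img,W=W)
    print(n,camera_model(n))
    for t in "board plate caddy beveller iron slicker anvil tin folder weight rivet_jar tape".split():
        for r in recognise(n,t)[:2]:
            l,tp,w,h=r["bbox"]
            c=W[int(tp+h/2),int(l+w/2)]
            print(t,round(r["p"],2),[round(x) for x in r["bbox"]],c.round(3))
    big=cv2.resize(img,(800,600));save(big,f"pics/{n}0.png")
s=read_state();print(s)
E
```

```text
pics
top {'fx': 407.1029151008875, 'fy': 407.1029151008875, 'cx': 244.76883689163714, 'cy': 191.19039604596583, 'rvec': array([ 2.17021658, -2.14997561,  0.14491486]), 'tvec': array([-0.0096225 ,  0.55834837,  0.91805832])}
board 0.62 [353, 170, 71, 113] [ 0.481 -0.344  0.017]
plate 0.79 [228, 195, 39, 52] [ 0.493 -0.011  0.008]
plate 0.57 [172, 179, 24, 23] [ 0.567  0.146 -0.001]
caddy 0.63 [295, 177, 27, 26] [ 0.558 -0.147  0.069]
caddy 0.6 [54, 172, 82, 105] [0.482 0.353 0.003]
beveller 0.72 [303, 227, 12, 38] [ 0.432 -0.154  0.019]
iron 0.53 [178, 217, 12, 44] [0.449 0.141 0.009]
anvil 0.55 [196, 142, 16, 14] [0.663 0.095 0.014]
tin 0.56 [236, 134, 18, 23] [ 0.669 -0.004  0.026]
folder 0.69 [196, 143, 18, 13] [0.663 0.095 0.014]
folder 0.57 [352, 173, 71, 109] [ 0.479 -0.343  0.014]
weight 0.55 [151, 136, 21, 18] [0.669 0.197 0.028]
weight 0.25 [354, 169, 70, 120] [ 0.474 -0.347  0.016]
rivet_jar 0.64 [294, 182, 25, 21] [ 0.554 -0.142  0.07 ]
tape 0.58 [172, 179, 20, 23] [ 0.564  0.148 -0.001]
tape 0.16 [303, 229, 10, 35] [ 0.432 -0.154  0.019]
scene {'fx': 493.6216840383582, 'fy
[... 786 characters left out ...]
60861903e-01,  1.58397507e-01,  1.59701242e+00,  8.61111198e-06,
        1.38620116e+00, -2.10071898e-01]), 'joint_velocities': array([ 2.89241409e-05, -5.99178802e-04,  8.27171606e-04, -7.00541199e-05,
        8.70070274e-04, -4.20007313e-04]), 'joint_efforts': array([-6.87318898e-04, -3.85568869e+01, -3.22362399e+01,  7.02158595e-02,
        3.07311444e-02, -1.26164133e-05]), 'position': array([0.22383229, 0.52962194, 0.22859632]), 'tool_rot': array([ 1.98602738e-01,  9.80080074e-01, -6.76262049e-06, -7.55415494e-06]), 'ft_force': array([-0.57018868, -0.46110523,  0.11174   ]), 'wrist_torque': array([-0.01329777, -0.00018132, -0.01225371]), 'grasp_force': 0.0, 'width': 0.09234890826519301}
```

View pics/top0.png

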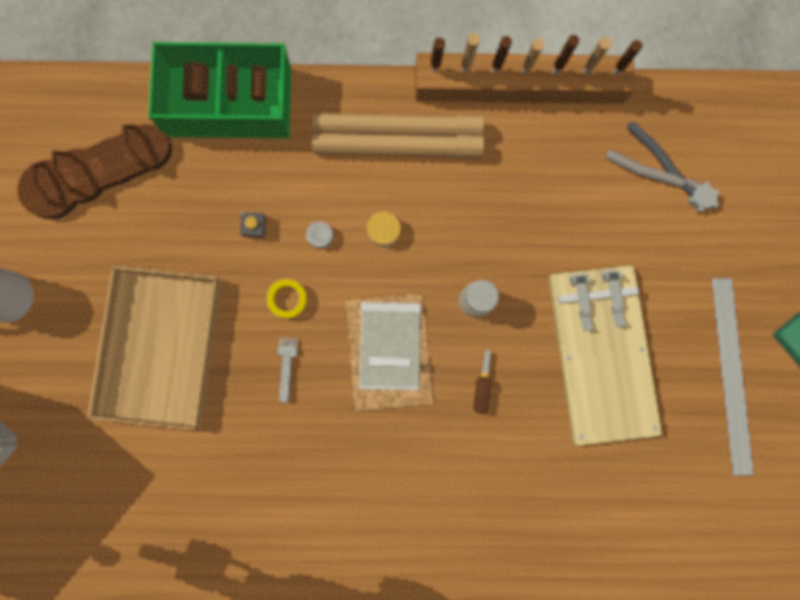

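```bash
python3 - <<'E'
from h import *
z=np.load("top.npz");W=z["W"];img=z["img"]
H=W[...,2]
# height blobs on bench
def blobs(lo,hi,mn=25):
    m=((H>lo)&(H<hi)&(W[...,0]>0.3)).astype(np.uint8)
    n,l,s,c=cv2.connectedComponentsWithStats(m)
    for i in range(1,n):
        if s[i,4]<mn: continue
        P=W[l==i];xy=P[:,:2].astype(np.float32)
        r=cv2.minAreaRect(xy)
        print(s[i,:5],"med",np.median(P,0).round(3),"rect",np.round(r[0],3),np.round(r[1],3),round(r[2],1))
blobs(0.005,0.1)
print("hi");blobs(0.018,0.1,10)
E
```

```text
[  11   27  175  113 7399] med [0.821 0.338 0.024] rect [0.837 0.36 ] [0.183 0.468] 20.7
[ 265   34  141   33 4105] med [ 0.903 -0.217  0.048] rect [ 0.914 -0.222] [0.063 0.34 ] 0.1
[ 200   73  109   29 2861] med [ 0.818 -0.027  0.028] rect [ 0.819 -0.025] [0.265 0.067] 89.5
[387  78  73  58 989] med [ 0.766 -0.445  0.017] rect [ 0.773 -0.451] [0.186 0.072] 58.0
[153 136  17  17 251] med [0.673 0.197 0.021] rect [0.675 0.2  ] [0.037 0.037] 88.1
[235 136  21  22 368] med [ 0.669 -0.004  0.023] rect [ 0.67  -0.004] [0.05  0.048] 0.1
[196 142  17  17 218] med [0.66  0.095 0.016] rect [0.661 0.096] [0.038 0.039] 73.3
[  56  170   85  106 1560] med [0.48  0.356 0.024] rect [0.484 0.338] [0.162 0.231] 84.4
[ 351  170   72  115 6071] med [ 0.477 -0.34   0.017] rect [ 0.48  -0.341] [0.26  0.132] 7.3
[  0 172  20  35 532] med [0.557 0.542 0.041] rect [0.558 0.554] [0.036 0.079] 84.7
[170 179  26  25 300] med [0.56  0.142 0.017] rect [0.56  0.143] [0.058 0.057] 45.2
[294 180  25  24 445] med [ 0.556 -0.143  0.068] rect [ 0.558 -0.146] [0.047 0.049] 2.2
[ 229  193   41   58 1756] med [ 0.488 -0
[... 4143 characters left out ...]
386 255   7   5  11] med [ 0.406 -0.346  0.019] rect [ 0.407 -0.343] [0.009 0.014] 11.1
[383 261   6   9  12] med [ 0.389 -0.334  0.019] rect [ 0.39  -0.334] [0.02  0.007] 26.5
[409 260   5  11  16] med [ 0.391 -0.393  0.019] rect [ 0.39  -0.394] [0.023 0.008] 7.0
[413 263   7   5  11] med [ 0.391 -0.406  0.019] rect [ 0.391 -0.406] [0.009 0.015] 0.4
[368 266   5   6  12] med [ 0.384 -0.299  0.019] rect [ 0.382 -0.298] [0.009 0.012] 89.9
[376 267   5   7  12] med [ 0.378 -0.316  0.019] rect [ 0.378 -0.317] [0.01 0.01] 46.3
[389 266   8   7  15] med [ 0.379 -0.354  0.019] rect [ 0.38  -0.352] [0.009 0.018] 35.0
[  0 275  10  23 122] med [0.338 0.543 0.03 ] rect [0.336 0.546] [0.05  0.023] 5.5
```

The top view (800x600) shows five tools: weight (253,224), anvil (319,234), tin (384,228), iron (288,370) and beveller (483,380). It also shows the plate (390,345) with its thick bar toward +x, the board (605,355), the tray (155,350), the tape (287,298) and the jar (480,298). I'll start with the iron.

```bash
cat >> h.py <<'E'
def yaw_now(s):
    M=R.from_quat(s["tool_rot"]).as_matrix();return np.degrees(np.arctan2(M[1,1],M[0,1])),M
def plan(wps,s=None):
    """wps: (x,y,z,yaw of tool y deg). prints az units first then shifts (tool units), tool pointing down"""
    s=s or read_state();y,M=yaw_now(s);p=np.array(s["position"])
    print("t",round(s["time_s"],2),"at",p.round(4),"yaw",round(y,1),"w",round(s["width"],4),"gf",round(s["grasp_force"],1),"tilt",round(np.degrees(np.arccos(-M[2,2])),2))
    for x,yy,z,yw in wps:
        dy=(yw-y+90)%180-90
        y=y+dy;a=np.radians(y)
        ex=np.array([-np.sin(a),np.cos(a)]);ey=np.array([np.cos(a),np.sin(a)])
        d=np.array([x,yy,z])-p;p=p+d
        v=np.array([d[:2]@ex,d[:2]@ey,-d[2]])/.03
        print("wp",(x,yy,z,round(y,1)),"az",round(-dy/6,2),"xyz",v.round(2),"minrows",int(np.ceil(abs(v).max())))
E
python3 - <<'E'
from h import *
plan([(.448,.141,.12,87),(.448,.141,.018,87),(.448,.141,.12,87),(.484,.37,.12,84),(.484,.37,.045,84)])
E
```

```text
t 1.3 at [0.2238 0.5296 0.2286] yaw 67.1 w 0.0923 gf 0.0 tilt 0.0
wp (0.448, 0.141, 0.12, np.float64(87.0)) az -3.32 xyz [ -8.14 -12.55   3.62] minrows 13
wp (0.448, 0.141, 0.018, np.float64(87.0)) az -0.0 xyz [-0.  -0.   3.4] minrows 4
wp (0.448, 0.141, 0.12, np.float64(87.0)) az -0.0 xyz [ 0.   0.  -3.4] minrows 4
wp (0.484, 0.37, 0.12, np.float64(84.0)) az 0.5 xyz [-0.4   7.72 -0.  ] minrows 8
wp (0.484, 0.37, 0.045, np.float64(84.0)) az -0.0 xyz [0.  0.  2.5] minrows 3
```

Request:
{"api": "apply_moves", "payload": {
  "targets": [
    {"jaw": 0,"az": -0.83},
    {"az": -0.83},
    {"az": -0.83},
    {"az": -0.83},
    {"x": -0.58,"y": -0.896},
    {"x": -0.58,"y": -0.896},
    {"x": -0.58,"y": -0.896},
    {"x": -0.58,"y": -0.896},
    {"x": -0.58,"y": -0.896},
    {"x": -0.58,"y": -0.896}
  ],
  "grip_force": 25
}}

```text
schema error: expected keys jaw, x, y, z, ax, ay, az
```

Request:
{"api": "apply_moves", "payload": {
  "targets": [
    {"x": -0.58,"y": -0.896,"z": 0.4},
    {"x": -0.58,"y": -0.896,"z": 0.4},
    {"x": -0.58,"y": -0.896,"z": 0.4},
    {"x": -0.58,"y": -0.896,"z": 0.4},
    {"x": -0.58,"y": -0.896,"z": 0.4},
    {"x": -0.58,"y": -0.896,"z": 0.4},
    {"x": -0.58,"y": -0.896,"z": 0.6},
    {"x": -0.58,"y": -0.896,"z": 0.6},
    {},
    {}
  ]
}}

```text
schema error: expected keys jaw, x, y, z, ax, ay, az
```

```bash
cat >> h.py <<'E'
def wcloud():
    s=read_state();img,d=read_camera("wrist");m=camera_model("wrist")
    v,u=np.mgrid[:d.shape[0],:d.shape[1]].astype(float)
    a=(u-m["cx"])/m["fx"];b=(v-m["cy"])/m["fy"];r=np.hypot(a,b)+1e-9
    k=np.tan(np.minimum(r,1.5))/r
    P=np.stack([a*k*d,b*k*d,d],-1);P[(d==0)|(r>1.3)]=np.nan
    M=np.array(m["mount"]);P=P@M[:3,:3].T+M[:3,3]
    W=P@R.from_quat(s["tool_rot"]).as_matrix().T+s["position"]
    return img,d,W,s
def rects(W,lo,hi,box,mn=60):
    H=W[...,2];m=((H>lo)&(H<hi)&(W[...,0]>box[0])&(W[...,0]<box[1])&(W[...,1]>box[2])&(W[...,1]<box[3])).astype(np.uint8)
    n,l,st,c=cv2.connectedComponentsWithStats(m)
    for i in range(1,n):
        if st[i,4]<mn: continue
        P=W[l==i];r=cv2.minAreaRect(P[:,:2].astype(np.float32))
        print(st[i],"med",np.median(P,0).round(4),"rect",np.round(r[0],4),np.round(r[1],4),round(r[2],1))
E
python3 - <<'E'
from h import *
img,d,W,s=wcloud()
print(camera_model("wrist")); save(img,"pics/w1.png")
plan([(.448,.141,.018,87)],s)
rects(W,.005,.05,(.3,.75,-.1,.3))
E
```

```text
{'fx': 297.3186396354542, 'fy': 297.3186396354542, 'cx': 259.2838668796112, 'cy': 194.77260197402154, 'mount': array([[ 1.94197671e-03, -9.54402881e-01, -2.98515275e-01,
         8.51158459e-02],
       [ 9.99998086e-01,  1.92418200e-03,  3.53510050e-04,
        -2.53183203e-04],
       [ 2.37006709e-04, -2.98515390e-01,  9.54404791e-01,
        -1.54793011e-01],
       [ 0.00000000e+00,  0.00000000e+00,  0.00000000e+00,
         1.00000000e+00]])}
t 1.3 at [0.2238 0.5296 0.2286] yaw 67.1 w 0.0923 gf 0.0 tilt 0.0
wp (0.448, 0.141, 0.018, np.float64(87.0)) az -3.32 xyz [ -8.14 -12.55   7.02] minrows 13
[159 333  36  37 407] med [0.4629 0.2675 0.0201] rect [0.4695 0.2672] [0.01   0.1271] 84.1
```

View pics/w1.png

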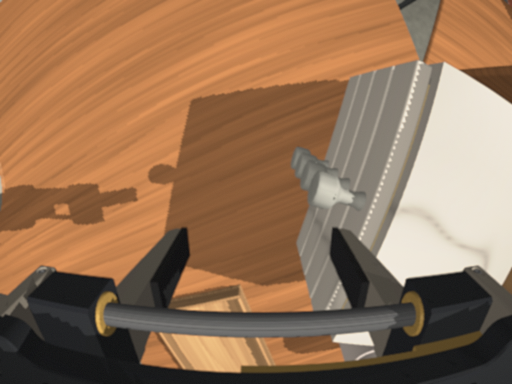

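The move calls were refused because every row needs all the keys. This picture only shows the bench beside the tray.

Request:
{"api": "apply_moves", "payload": {
  "targets": [
    {"jaw": 0,"x": 0,"y": 0,"z": 0,"ax": 0,"ay": 0,"az": -0.83},
    {"jaw": 0,"x": 0,"y": 0,"z": 0,"ax": 0,"ay": 0,"az": -0.83},
    {"jaw": 0,"x": 0,"y": 0,"z": 0,"ax": 0,"ay": 0,"az": -0.83},
    {"jaw": 0,"x": 0,"y": 0,"z": 0,"ax": 0,"ay": 0,"az": -0.83},
    {"jaw": 0,"x": -0.58,"y": -0.9,"z": 0,"ax": 0,"ay": 0,"az": 0},
    {"jaw": 0,"x": -0.58,"y": -0.9,"z": 0,"ax": 0,"ay": 0,"az": 0},
    {"jaw": 0,"x": -0.58,"y": -0.9,"z": 0,"ax": 0,"ay": 0,"az": 0},
    {"jaw": 0,"x": -0.58,"y": -0.9,"z": 0,"ax": 0,"ay": 0,"az": 0},
    {"jaw": 0,"x": -0.58,"y": -0.9,"z": 0,"ax": 0,"ay": 0,"az": 0},
    {"jaw": 0,"x": -0.58,"y": -0.9,"z": 0,"ax": 0,"ay": 0,"az": 0}
  ],
  "grip_force": 25
}}

```text
time_s: 2.35
position: [0.3201, 0.3613, 0.2287]
tool_rot: [0.026, 1.0, 0.0, 0.0]
ft_force: [0.6, -0.0, -0.1]
width: 0.092
grasp_force: 0.0
```

Request:
{"api": "apply_moves", "payload": {
  "targets": [
    {"jaw": 0,"x": -0.58,"y": -0.9,"z": 0.4,"ax": 0,"ay": 0,"az": 0},
    {"jaw": 0,"x": -0.58,"y": -0.9,"z": 0.4,"ax": 0,"ay": 0,"az": 0},
    {"jaw": 0,"x": -0.58,"y": -0.9,"z": 0.4,"ax": 0,"ay": 0,"az": 0},
    {"jaw": 0,"x": -0.58,"y": -0.9,"z": 0.4,"ax": 0,"ay": 0,"az": 0},
    {"jaw": 0,"x": -0.58,"y": -0.9,"z": 0.5,"ax": 0,"ay": 0,"az": 0},
    {"jaw": 0,"x": -0.58,"y": -0.9,"z": 0.5,"ax": 0,"ay": 0,"az": 0},
    {"jaw": 0,"x": -0.58,"y": -0.9,"z": 0.5,"ax": 0,"ay": 0,"az": 0},
    {"jaw": 0,"x": -0.58,"y": -0.9,"z": 0.5,"ax": 0,"ay": 0,"az": 0},
    {"jaw": 0,"x": 0,"y": 0,"z": 0,"ax": 0,"ay": 0,"az": 0},
    {"jaw": 0,"x": 0,"y": 0,"z": 0,"ax": 0,"ay": 0,"az": 0}
  ]
}}

```text
time_s: 3.35
position: [0.4473, 0.1392, 0.1205]
tool_rot: [0.027, 1.0, 0.0, -0.0]
ft_force: [0.7, 0.9, 0.4]
width: 0.0921
grasp_force: 0.0
```

```bash
python3 - <<'E'
from h import *
img,d,W,s=wcloud()
save(img,"pics/w2.png")
plan([(.448,.141,.018,87)],s)
rects(W,.004,.05,(.3,.75,-.1,.3))
E
```

```text
t 3.35 at [0.4473 0.1392 0.1205] yaw 86.9 w 0.0921 gf 0.0 tilt 0.05
wp (0.448, 0.141, 0.018, np.float64(87.0)) az -0.01 xyz [-0.02  0.06  3.42] minrows 4
[ 372  103   58  164 2706] med [0.4323 0.2675 0.0205] rect [0.4504 0.2814] [0.0373 0.1767] 84.7
[ 251  150   29   95 1468] med [0.4561 0.1451 0.0102] rect [0.4509 0.1448] [0.0275 0.0953] 86.9
[  76  179   84  107 6218] med [ 0.4606 -0.0112  0.0071] rect [ 0.485  -0.0143] [0.0948 0.1234] 88.6
[386 263  18  12  61] med [0.5424 0.2926 0.0043] rect [0.5441 0.2888] [0.0224 0.0153] 87.3
[ 243  269   56   43 1402] med [0.5477 0.1462 0.017 ] rect [0.5545 0.1458] [0.0594 0.0512] 88.7
[144 343  40  26 748] med [0.6549 0.0047 0.022 ] rect [6.585e-01 5.000e-04] [0.0512 0.0306] 86.3
[221 343  32  27 663] med [0.6533 0.0988 0.0159] rect [0.6585 0.098 ] [0.038  0.0398] 32.0
[302 346  31  19 468] med [0.6577 0.2011 0.018 ] rect [0.6689 0.2023] [0.0367 0.0288] 88.1
```

View pics/w2.png

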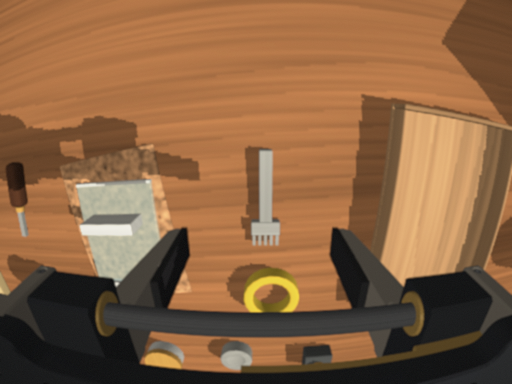

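The iron is under the hand at pixel (265,200), as measured. Next I descend and grip it.

Request:
{"api": "apply_moves", "payload": {
  "targets": [
    {"jaw": 0.4,"x": 0,"y": 0.12,"z": 0.9,"ax": 0,"ay": 0,"az": 0},
    {"jaw": 0.4,"x": 0,"y": 0,"z": 0.9,"ax": 0,"ay": 0,"az": 0},
    {"jaw": 0.4,"x": 0,"y": 0,"z": 0.9,"ax": 0,"ay": 0,"az": 0},
    {"jaw": 0.4,"x": 0,"y": 0,"z": 0.72,"ax": 0,"ay": 0,"az": 0},
    {"jaw": 1,"x": 0,"y": 0,"z": 0,"ax": 0,"ay": 0,"az": 0},
    {"jaw": 1,"x": 0,"y": 0,"z": 0,"ax": 0,"ay": 0,"az": 0},
    {"jaw": 1,"x": 0,"y": 0,"z": 0,"ax": 0,"ay": 0,"az": 0},
    {"jaw": 1,"x": 0,"y": 0,"z": 0,"ax": 0,"ay": 0,"az": 0}
  ],
  "grip_force": 25
}}

```text
time_s: 4.2
position: [0.4488, 0.1434, 0.0195]
tool_rot: [0.026, 1.0, 0.0, 0.001]
ft_force: [-0.4, 0.3, -0.2]
width: 0.0296
grasp_force: 0.0
```

Request:
{"api": "apply_moves", "payload": {
  "targets": [
    {"jaw": 1,"x": 0,"y": 0,"z": 0,"ax": 0,"ay": 0,"az": 0},
    {"jaw": 1,"x": 0,"y": 0,"z": 0,"ax": 0,"ay": 0,"az": 0},
    {"jaw": 1,"x": 0,"y": 0,"z": 0,"ax": 0,"ay": 0,"az": 0},
    {"jaw": 1,"x": 0,"y": 0,"z": 0,"ax": 0,"ay": 0,"az": 0},
    {"jaw": 1,"x": 0,"y": 0,"z": -0.6,"ax": 0,"ay": 0,"az": 0},
    {"jaw": 1,"x": 0,"y": 0,"z": -0.8,"ax": 0,"ay": 0,"az": 0},
    {"jaw": 1,"x": 0,"y": 0,"z": -0.8,"ax": 0,"ay": 0,"az": 0}
  ]
}}

```text
time_s: 4.9
position: [0.4468, 0.1429, 0.0841]
tool_rot: [0.026, 1.0, -0.0, -0.001]
ft_force: [0.2, 1.0, -0.5]
width: 0.0118
grasp_force: 25.0
```

Request:
{"api": "apply_moves", "payload": {
  "targets": [
    {"jaw": 1,"x": 0,"y": 0.6,"z": 0,"ax": 0,"ay": 0,"az": 0.3},
    {"jaw": 1,"x": 0,"y": 0.9,"z": 0,"ax": 0,"ay": 0,"az": 0.2},
    {"jaw": 1,"x": 0,"y": 0.95,"z": 0,"ax": 0,"ay": 0,"az": 0},
    {"jaw": 1,"x": 0,"y": 0.95,"z": 0,"ax": 0,"ay": 0,"az": 0},
    {"jaw": 1,"x": 0,"y": 0.95,"z": 0,"ax": 0,"ay": 0,"az": 0},
    {"jaw": 1,"x": 0,"y": 0.95,"z": 0,"ax": 0,"ay": 0,"az": 0},
    {"jaw": 1,"x": 0,"y": 0.95,"z": 0,"ax": 0,"ay": 0,"az": 0},
    {"jaw": 1,"x": 0,"y": 0.8,"z": 0,"ax": 0,"ay": 0,"az": 0},
    {"jaw": 1,"x": 0,"y": 0.6,"z": 0,"ax": 0,"ay": 0,"az": 0},
    {"jaw": 1,"x": 0,"y": 0,"z": 0,"ax": 0,"ay": 0,"az": 0}
  ]
}}

```text
time_s: 5.9
position: [0.4697, 0.3729, 0.0835]
tool_rot: [0.051, 0.999, 0.0, -0.0]
ft_force: [0.3, -1.0, -0.6]
width: 0.0116
grasp_force: 25.0
```

```bash
python3 - <<'E'
from h import *
plan([(.447,.372,.03,84.4),(.447,.372,.12,84.4),(.422,-.156,.12,81.6),(.422,-.156,.02,81.6)])
E
```

```text
t 5.9 at [0.4697 0.3729 0.0835] yaw 84.1 w 0.0116 gf 25.0 tilt 0.02
wp (0.447, 0.372, 0.03, np.float64(84.4)) az -0.04 xyz [ 0.75 -0.1   1.78] minrows 2
wp (0.447, 0.372, 0.12, np.float64(84.4)) az -0.0 xyz [ 0.  0. -3.] minrows 3
wp (0.422, -0.156, 0.12, np.float64(81.6)) az 0.47 xyz [ -1.75 -17.53  -0.  ] minrows 18
wp (0.422, -0.156, 0.02, np.float64(81.6)) az -0.0 xyz [0.   0.   3.33] minrows 4
```

Request:
{"api": "apply_moves", "payload": {
  "targets": [
    {"jaw": 1,"x": 0.4,"y": -0.1,"z": 0.6,"ax": 0,"ay": 0,"az": 0},
    {"jaw": 1,"x": 0.35,"y": 0,"z": 0.6,"ax": 0,"ay": 0,"az": 0},
    {"jaw": 1,"x": 0,"y": 0,"z": 0.58,"ax": 0,"ay": 0,"az": 0},
    {"jaw": 1,"x": 0,"y": 0,"z": 0,"ax": 0,"ay": 0,"az": 0},
    {"jaw": 0.65,"x": 0,"y": 0,"z": 0,"ax": 0,"ay": 0,"az": 0},
    {"jaw": 0.65,"x": 0,"y": 0,"z": 0,"ax": 0,"ay": 0,"az": 0},
    {"jaw": 0.65,"x": 0,"y": 0,"z": 0,"ax": 0,"ay": 0,"az": 0},
    {"jaw": 0.65,"x": 0,"y": 0,"z": -1,"ax": 0,"ay": 0,"az": 0},
    {"jaw": 0.5,"x": 0,"y": 0,"z": -1,"ax": 0,"ay": 0,"az": 0.23},
    {"jaw": 0.5,"x": 0,"y": 0,"z": -1,"ax": 0,"ay": 0,"az": 0.24}
  ]
}}

```text
time_s: 6.9
position: [0.4476, 0.3708, 0.1225]
tool_rot: [0.077, 0.997, 0.0, 0.0]
ft_force: [0.3, 0.3, 0.7]
width: 0.0449
grasp_force: 0.0
```

Request:
{"api": "apply_moves", "payload": {
  "targets": [
    {"jaw": 0.5,"x": -0.1,"y": -0.97,"z": 0,"ax": 0,"ay": 0,"az": 0},
    {"jaw": 0.5,"x": -0.1,"y": -0.97,"z": 0,"ax": 0,"ay": 0,"az": 0},
    {"jaw": 0.5,"x": -0.1,"y": -0.97,"z": 0,"ax": 0,"ay": 0,"az": 0},
    {"jaw": 0.5,"x": -0.1,"y": -0.97,"z": 0,"ax": 0,"ay": 0,"az": 0},
    {"jaw": 0.5,"x": -0.1,"y": -0.97,"z": 0,"ax": 0,"ay": 0,"az": 0},
    {"jaw": 0.5,"x": -0.1,"y": -0.97,"z": 0,"ax": 0,"ay": 0,"az": 0},
    {"jaw": 0.5,"x": -0.1,"y": -0.97,"z": 0,"ax": 0,"ay": 0,"az": 0},
    {"jaw": 0.5,"x": -0.1,"y": -0.97,"z": 0,"ax": 0,"ay": 0,"az": 0},
    {"jaw": 0.5,"x": -0.1,"y": -0.97,"z": 0,"ax": 0,"ay": 0,"az": 0},
    {"jaw": 0.5,"x": -0.1,"y": -0.97,"z": 0,"ax": 0,"ay": 0,"az": 0}
  ]
}}

```text
time_s: 7.9
position: [0.4329, 0.0774, 0.1216]
tool_rot: [0.077, 0.997, -0.0, 0.001]
ft_force: [-0.7, -1.7, -0.1]
width: 0.0457
grasp_force: 0.0
```

Request:
{"api": "apply_moves", "payload": {
  "targets": [
    {"jaw": 0.5,"x": -0.1,"y": -0.97,"z": 0,"ax": 0,"ay": 0,"az": 0},
    {"jaw": 0.5,"x": -0.1,"y": -0.97,"z": 0,"ax": 0,"ay": 0,"az": 0},
    {"jaw": 0.5,"x": -0.1,"y": -0.97,"z": 0,"ax": 0,"ay": 0,"az": 0},
    {"jaw": 0.5,"x": -0.1,"y": -0.97,"z": 0,"ax": 0,"ay": 0,"az": 0},
    {"jaw": 0.5,"x": -0.1,"y": -0.97,"z": 0,"ax": 0,"ay": 0,"az": 0},
    {"jaw": 0.5,"x": -0.1,"y": -0.97,"z": 0,"ax": 0,"ay": 0,"az": 0},
    {"jaw": 0.5,"x": -0.1,"y": -0.97,"z": 0,"ax": 0,"ay": 0,"az": 0},
    {"jaw": 0.5,"x": -0.1,"y": -0.97,"z": 0,"ax": 0,"ay": 0,"az": 0},
    {"jaw": 0.5,"x": 0,"y": 0,"z": 0,"ax": 0,"ay": 0,"az": 0}
  ]
}}

```text
time_s: 8.8
position: [0.4211, -0.1584, 0.1219]
tool_rot: [0.079, 0.997, -0.001, 0.001]
ft_force: [0.3, 1.0, 0.1]
width: 0.0457
grasp_force: 0.0
```

```bash
python3 - <<'E'
from h import *
img,d,W,s=wcloud()
rects(W,.004,.03,(.3,.75,-.25,.03))
plan([(.422,-.156,.022,81.6)],s)
E
```

```text
[ 252  161   25   94 1624] med [ 0.4187 -0.1547  0.0175] rect [ 0.4354 -0.1558] [0.022  0.0945] 82.7
[ 362  172   76  110 6623] med [ 0.4799 -0.019   0.0069] rect [ 0.4887 -0.014 ] [0.0893 0.1314] 89.4
[267 289  38  23 510] med [ 0.5359 -0.1484  0.0174] rect [ 0.5408 -0.1515] [0.0132 0.0449] 18.5
t 8.8 at [ 0.4211 -0.1584  0.1219] yaw 81.0 w 0.0457 gf 0.0 tilt 0.2
wp (0.422, -0.156, 0.022, np.float64(81.6)) az -0.1 xyz [-0.02  0.08  3.33] minrows 4
```

Request:
{"api": "apply_moves", "payload": {
  "targets": [
    {"jaw": 0.5,"x": 0,"y": 0.1,"z": 0.9,"ax": 0,"ay": 0,"az": 0},
    {"jaw": 0.5,"x": 0,"y": 0,"z": 0.9,"ax": 0,"ay": 0,"az": 0},
    {"jaw": 0.5,"x": 0,"y": 0,"z": 0.9,"ax": 0,"ay": 0,"az": 0},
    {"jaw": 0.5,"x": 0,"y": 0,"z": 0.65,"ax": 0,"ay": 0,"az": 0},
    {"jaw": 1,"x": 0,"y": 0,"z": 0,"ax": 0,"ay": 0,"az": 0},
    {"jaw": 1,"x": 0,"y": 0,"z": 0,"ax": 0,"ay": 0,"az": 0},
    {"jaw": 1,"x": 0,"y": 0,"z": 0,"ax": 0,"ay": 0,"az": 0},
    {"jaw": 1,"x": 0,"y": 0,"z": 0,"ax": 0,"ay": 0,"az": 0},
    {"jaw": 1,"x": 0,"y": 0,"z": 0,"ax": 0,"ay": 0,"az": 0},
    {"jaw": 1,"x": 0,"y": 0,"z": 0,"ax": 0,"ay": 0,"az": 0}
  ]
}}

```text
time_s: 9.85
position: [0.4221, -0.1526, 0.0216]
tool_rot: [0.077, 0.997, -0.0, 0.001]
ft_force: [-0.9, 2.3, 7.1]
width: 0.0216
grasp_force: 25.0
```

Request:
{"api": "apply_moves", "payload": {
  "targets": [
    {"jaw": 1,"x": 0,"y": 0,"z": -0.6,"ax": 0,"ay": 0,"az": 0},
    {"jaw": 1,"x": 0,"y": 0,"z": -0.8,"ax": 0,"ay": 0,"az": -0.23},
    {"jaw": 1,"x": 0,"y": 0,"z": -0.8,"ax": 0,"ay": 0,"az": -0.24},
    {"jaw": 1,"x": 0.06,"y": 0.7,"z": 0,"ax": 0,"ay": 0,"az": 0},
    {"jaw": 1,"x": 0.06,"y": 0.93,"z": 0,"ax": 0,"ay": 0,"az": 0},
    {"jaw": 1,"x": 0.06,"y": 0.93,"z": 0,"ax": 0,"ay": 0,"az": 0},
    {"jaw": 1,"x": 0.06,"y": 0.93,"z": 0,"ax": 0,"ay": 0,"az": 0},
    {"jaw": 1,"x": 0.06,"y": 0.93,"z": 0,"ax": 0,"ay": 0,"az": 0},
    {"jaw": 1,"x": 0.06,"y": 0.93,"z": 0,"ax": 0,"ay": 0,"az": 0},
    {"jaw": 1,"x": 0.06,"y": 0.93,"z": 0,"ax": 0,"ay": 0,"az": 0}
  ]
}}

```text
time_s: 10.85
position: [0.4281, 0.0376, 0.0865]
tool_rot: [0.052, 0.999, -0.0, 0.0]
ft_force: [0.2, 0.2, 0.1]
width: 0.0218
grasp_force: 25.0
```

Request:
{"api": "apply_moves", "payload": {
  "targets": [
    {"jaw": 1,"x": 0.06,"y": 0.93,"z": 0,"ax": 0,"ay": 0,"az": 0},
    {"jaw": 1,"x": 0.06,"y": 0.93,"z": 0,"ax": 0,"ay": 0,"az": 0},
    {"jaw": 1,"x": 0.06,"y": 0.93,"z": 0,"ax": 0,"ay": 0,"az": 0},
    {"jaw": 1,"x": 0.06,"y": 0.93,"z": 0,"ax": 0,"ay": 0,"az": 0},
    {"jaw": 1,"x": 0.06,"y": 0.93,"z": 0,"ax": 0,"ay": 0,"az": 0},
    {"jaw": 1,"x": 0.06,"y": 0.93,"z": 0,"ax": 0,"ay": 0,"az": 0},
    {"jaw": 1,"x": 0.06,"y": 0.93,"z": 0,"ax": 0,"ay": 0,"az": 0},
    {"jaw": 1,"x": 0.06,"y": 0.93,"z": 0,"ax": 0,"ay": 0,"az": 0},
    {"jaw": 1,"x": 0.06,"y": 0.93,"z": 0,"ax": 0,"ay": 0,"az": 0},
    {"jaw": 1,"x": 0,"y": 0,"z": 0,"ax": 0,"ay": 0,"az": 0}
  ]
}}

```text
time_s: 11.85
position: [0.4382, 0.2904, 0.0866]
tool_rot: [0.051, 0.999, 0.001, 0.001]
ft_force: [-0.2, -0.5, -0.3]
width: 0.0215
grasp_force: 25.0
```

```bash
python3 - <<'E'
from h import *
plan([(.436,.312,.034,84.4),(.436,.312,.13,84.4),(.674,.2,.12,88)])
for t in ("anvil","tin","weight"):pass
img,d,W=cloud("top")
rects(W,.006,.06,(.35,.75,-.25,.43),30)
E
```

```text
t 11.85 at [0.4382 0.2904 0.0866] yaw 84.2 w 0.0215 gf 25.0 tilt 0.09
wp (0.436, 0.312, 0.034, np.float64(84.4)) az -0.04 xyz [0.14 0.71 1.75] minrows 2
wp (0.436, 0.312, 0.13, np.float64(84.4)) az -0.0 xyz [ 0.   0.  -3.2] minrows 4
wp (0.674, 0.2, 0.12, np.float64(88.0)) az -0.6 xyz [-8.06 -3.45  0.33] minrows 9
[ 67 113  15   8  68] med [0.744  0.4178 0.0156] rect [0.7467 0.415 ] [0.013  0.0353] 21.3
[153 136  17  16 250] med [0.6733 0.1979 0.0206] rect [0.675  0.1996] [0.0362 0.0371] 86.6
[235 136  21  22 365] med [ 0.6693 -0.004   0.0223] rect [ 0.6698 -0.0041] [0.0503 0.0482] 0.6
[196 142  17  17 217] med [0.6605 0.0951 0.0158] rect [0.6607 0.0958] [0.039  0.0381] 19.4
[ 67 170  74  60 626] med [0.5739 0.3077 0.0255] rect [0.5385 0.333 ] [0.1628 0.1235] 83.1
[170 179  26  25 303] med [0.5597 0.143  0.0175] rect [0.56   0.1431] [0.0583 0.0573] 46.7
[294 182  22  22 116] med [ 0.5443 -0.1298  0.038 ] rect [ 0.5523 -0.1401] [0.0497 0.0314] 45.9
[ 229  193   40   58 1448] med [ 0.4902 -0.015   0.0079] rect [ 0.4899 -0.0142] [0.1359 0.093 ] 0.1
[ 89 217   8   9  41] med [0.4888 0.3553 0.0112] rect [0.4868 0.356 ] [0.0191 0.0142] 1.2
[ 86 262  43  14 178] med [0.3713 0.2965 0.0275] rect [0.3703 0.3151] [0.0291 0.0994] 9.4
[ 56 266  15   4  37] med [0.3795 0.41   0.0281] rect [0.3788 0.4112] [0.0336 0.0053] 85.3
```

Request:
{"api": "apply_moves", "payload": {
  "targets": [
    {"jaw": 1,"x": 0.14,"y": 0.7,"z": 0,"ax": 0,"ay": 0,"az": 0},
    {"jaw": 1,"x": 0,"y": 0,"z": 0.6,"ax": 0,"ay": 0,"az": 0},
    {"jaw": 1,"x": 0,"y": 0,"z": 0.6,"ax": 0,"ay": 0,"az": 0},
    {"jaw": 1,"x": 0,"y": 0,"z": 0.55,"ax": 0,"ay": 0,"az": 0},
    {"jaw": 1,"x": 0,"y": 0,"z": 0,"ax": 0,"ay": 0,"az": 0},
    {"jaw": 0.6,"x": 0,"y": 0,"z": 0,"ax": 0,"ay": 0,"az": 0},
    {"jaw": 0.6,"x": 0,"y": 0,"z": 0,"ax": 0,"ay": 0,"az": 0},
    {"jaw": 0.6,"x": 0,"y": 0,"z": -1,"ax": 0,"ay": 0,"az": -0.2},
    {"jaw": 0.3,"x": 0,"y": 0,"z": -1,"ax": 0,"ay": 0,"az": -0.2},
    {"jaw": 0.3,"x": 0,"y": 0,"z": -1,"ax": 0,"ay": 0,"az": -0.2}
  ]
}}

```text
time_s: 12.9
position: [0.4366, 0.3093, 0.1259]
tool_rot: [0.02, 1.0, 0.0, 0.001]
ft_force: [-0.3, 0.2, -0.8]
width: 0.0505
grasp_force: 0.0
```

Request:
{"api": "apply_moves", "payload": {
  "targets": [
    {"jaw": 0.3,"x": -0.9,"y": -0.38,"z": 0,"ax": 0,"ay": 0,"az": 0},
    {"jaw": 0.3,"x": -0.9,"y": -0.38,"z": 0,"ax": 0,"ay": 0,"az": 0},
    {"jaw": 0.3,"x": -0.9,"y": -0.38,"z": 0,"ax": 0,"ay": 0,"az": 0},
    {"jaw": 0.3,"x": -0.9,"y": -0.38,"z": 0,"ax": 0,"ay": 0,"az": 0},
    {"jaw": 0.3,"x": -0.9,"y": -0.38,"z": 0,"ax": 0,"ay": 0,"az": 0},
    {"jaw": 0.3,"x": -0.9,"y": -0.38,"z": 0,"ax": 0,"ay": 0,"az": 0},
    {"jaw": 0.3,"x": -0.9,"y": -0.38,"z": 0,"ax": 0,"ay": 0,"az": 0},
    {"jaw": 0.3,"x": -0.9,"y": -0.38,"z": 0,"ax": 0,"ay": 0,"az": 0},
    {"jaw": 0.3,"x": -0.86,"y": -0.38,"z": 0,"ax": 0,"ay": 0,"az": 0},
    {"jaw": 0.3,"x": 0,"y": 0,"z": 0,"ax": 0,"ay": 0,"az": 0}
  ]
}}

```text
time_s: 13.9
position: [0.6766, 0.1943, 0.125]
tool_rot: [0.022, 1.0, -0.0, 0.002]
ft_force: [0.0, 0.2, -0.6]
width: 0.0646
grasp_force: 0.0
```

```bash
python3 - <<'E'
from h import *
img,d,W,s=wcloud()
rects(W,.006,.04,(.6,.75,-.05,.28))
rects(W,.009,.06,(.35,.6,.26,.42))
plan([(.674,.2,.019,88)],s)
E
```

```text
[ 140  164   41   41 1309] med [0.6594 0.0996 0.0163] rect [0.6603 0.0985] [0.0388 0.039 ] 1.9
[  56  174   45   49 1650] med [0.6678 0.0044 0.0226] rect [ 6.7e-01 -5.0e-04] [0.0509 0.0511] 60.7
[ 248  174   40   41 1563] med [0.6708 0.202  0.0207] rect [0.6742 0.2021] [0.0359 0.0364] 89.3
[328   0   4  30  65] med [0.508  0.2611 0.0283] rect [0.5124 0.2611] [0.0031 0.0276] 87.5
[364   0   9   8  65] med [0.4945 0.302  0.0159] rect [0.4939 0.3023] [0.0062 0.0078] 0.6
[410   0  26  19 330] med [0.487  0.3649 0.0116] rect [0.4873 0.3645] [0.0286 0.0199] 86.8
[ 332    0  143  120 2302] med [0.564  0.4087 0.0258] rect [0.5678 0.3678] [0.0991 0.1995] 37.0
t 13.9 at [0.6766 0.1943 0.125 ] yaw 87.4 w 0.0646 gf 0.0 tilt 0.22
wp (0.674, 0.2, 0.019, np.float64(88.0)) az -0.09 xyz [0.09 0.19 3.53] minrows 4
```

Request:
{"api": "apply_moves", "payload": {
  "targets": [
    {"jaw": 0.3,"x": 0.1,"y": 0.2,"z": 0.9,"ax": 0,"ay": 0,"az": 0},
    {"jaw": 0.3,"x": 0,"y": 0,"z": 0.9,"ax": 0,"ay": 0,"az": 0},
    {"jaw": 0.3,"x": 0,"y": 0,"z": 0.9,"ax": 0,"ay": 0,"az": 0},
    {"jaw": 0.3,"x": 0,"y": 0,"z": 0.83,"ax": 0,"ay": 0,"az": 0},
    {"jaw": 1,"x": 0,"y": 0,"z": 0,"ax": 0,"ay": 0,"az": 0},
    {"jaw": 1,"x": 0,"y": 0,"z": 0,"ax": 0,"ay": 0,"az": 0},
    {"jaw": 1,"x": 0,"y": 0,"z": 0,"ax": 0,"ay": 0,"az": 0},
    {"jaw": 1,"x": 0,"y": 0,"z": 0,"ax": 0,"ay": 0,"az": 0},
    {"jaw": 1,"x": 0,"y": 0,"z": 0,"ax": 0,"ay": 0,"az": 0},
    {"jaw": 1,"x": 0,"y": 0,"z": 0,"ax": 0,"ay": 0,"az": 0}
  ]
}}

```text
time_s: 14.95
position: [0.6709, 0.2029, 0.0185]
tool_rot: [0.021, 1.0, 0.0, 0.0]
ft_force: [-1.5, -0.5, 3.3]
width: 0.0358
grasp_force: 2.5
```

Request:
{"api": "apply_moves", "payload": {
  "targets": [
    {"jaw": 1,"x": 0,"y": 0,"z": -0.6,"ax": 0,"ay": 0,"az": 0},
    {"jaw": 1,"x": 0,"y": 0,"z": -0.9,"ax": 0,"ay": 0,"az": 0.3},
    {"jaw": 1,"x": 0,"y": 0,"z": -0.9,"ax": 0,"ay": 0,"az": 0.3},
    {"jaw": 1,"x": 0.59,"y": 0.75,"z": 0,"ax": 0,"ay": 0,"az": 0},
    {"jaw": 1,"x": 0.59,"y": 0.75,"z": 0,"ax": 0,"ay": 0,"az": 0},
    {"jaw": 1,"x": 0.59,"y": 0.75,"z": 0,"ax": 0,"ay": 0,"az": 0},
    {"jaw": 1,"x": 0.59,"y": 0.75,"z": 0,"ax": 0,"ay": 0,"az": 0},
    {"jaw": 1,"x": 0.59,"y": 0.75,"z": 0,"ax": 0,"ay": 0,"az": 0},
    {"jaw": 1,"x": 0.59,"y": 0.75,"z": 0,"ax": 0,"ay": 0,"az": 0},
    {"jaw": 1,"x": 0.59,"y": 0.75,"z": 0,"ax": 0,"ay": 0,"az": 0}
  ]
}}

```text
time_s: 15.95
position: [0.5631, 0.3733, 0.0902]
tool_rot: [0.052, 0.999, 0.0, -0.0]
ft_force: [1.4, -0.4, -2.5]
width: 0.0361
grasp_force: 25.0
```

```bash
python3 - <<'E'
from h import *
plan([(.567,.368,.05,84.4),(.567,.368,.12,84.4),(.661,.097,.12,90),(.661,.097,.019,90)])
E
```

```text
t 15.95 at [0.5631 0.3733 0.0902] yaw 84.0 w 0.0361 gf 25.0 tilt 0.01
wp (0.567, 0.368, 0.05, np.float64(84.4)) az -0.07 xyz [-0.15 -0.16  1.34] minrows 2
wp (0.567, 0.368, 0.12, np.float64(84.4)) az -0.0 xyz [ 0.    0.   -2.33] minrows 3
wp (0.661, 0.097, 0.12, np.float64(90.0)) az -0.93 xyz [-3.13 -9.03 -0.  ] minrows 10
wp (0.661, 0.097, 0.019, np.float64(90.0)) az -0.0 xyz [0.   0.   3.37] minrows 4
```

Request:
{"api": "apply_moves", "payload": {
  "targets": [
    {"jaw": 1,"x": -0.15,"y": -0.16,"z": 0.7,"ax": 0,"ay": 0,"az": 0},
    {"jaw": 1,"x": 0,"y": 0,"z": 0.7,"ax": 0,"ay": 0,"az": 0},
    {"jaw": 1,"x": 0,"y": 0,"z": 0,"ax": 0,"ay": 0,"az": 0},
    {"jaw": 0.4,"x": 0,"y": 0,"z": 0,"ax": 0,"ay": 0,"az": 0},
    {"jaw": 0.4,"x": 0,"y": 0,"z": 0,"ax": 0,"ay": 0,"az": 0},
    {"jaw": 0.4,"x": 0,"y": 0,"z": 0,"ax": 0,"ay": 0,"az": 0},
    {"jaw": 0.4,"x": 0,"y": 0,"z": -0.5,"ax": 0,"ay": 0,"az": 0},
    {"jaw": 0.3,"x": 0,"y": 0,"z": -0.9,"ax": 0,"ay": 0,"az": 0},
    {"jaw": 0.3,"x": 0,"y": 0,"z": -1,"ax": 0,"ay": 0,"az": 0}
  ]
}}

```text
time_s: 16.85
position: [0.5678, 0.367, 0.1215]
tool_rot: [0.052, 0.999, -0.0, -0.0]
ft_force: [0.1, 0.1, -0.5]
width: 0.0639
grasp_force: 0.0
```

Request:
{"api": "apply_moves", "payload": {
  "targets": [
    {"jaw": 0.3,"x": -0.44,"y": -0.96,"z": 0,"ax": 0,"ay": 0,"az": 0},
    {"jaw": 0.3,"x": -0.44,"y": -0.96,"z": 0,"ax": 0,"ay": 0,"az": 0},
    {"jaw": 0.3,"x": -0.44,"y": -0.96,"z": 0,"ax": 0,"ay": 0,"az": 0},
    {"jaw": 0.3,"x": -0.44,"y": -0.96,"z": 0,"ax": 0,"ay": 0,"az": 0},
    {"jaw": 0.3,"x": -0.44,"y": -0.96,"z": 0,"ax": 0,"ay": 0,"az": 0},
    {"jaw": 0.3,"x": -0.44,"y": -0.96,"z": 0,"ax": 0,"ay": 0,"az": 0},
    {"jaw": 0.3,"x": -0.44,"y": -0.96,"z": 0,"ax": 0,"ay": 0,"az": 0},
    {"jaw": 0.3,"x": -0.44,"y": -0.96,"z": 0,"ax": 0,"ay": 0,"az": 0},
    {"jaw": 0.3,"x": -0.44,"y": -0.96,"z": 0,"ax": 0,"ay": 0,"az": 0},
    {"jaw": 0.3,"x": 0,"y": 0,"z": 0,"ax": 0,"ay": 0,"az": 0}
  ]
}}

```text
time_s: 17.85
position: [0.661, 0.093, 0.122]
tool_rot: [0.054, 0.999, -0.001, 0.002]
ft_force: [-0.8, 0.1, -0.1]
width: 0.0645
grasp_force: 0.0
```

```bash
python3 - <<'E'
from h import *
img,d,W,s=wcloud()
rects(W,.006,.04,(.6,.75,-.05,.28))
plan([(.661,.097,.019,84.4)],s)
E
```

```text
[ 244  174   43   43 1459] med [0.6588 0.0982 0.0162] rect [0.6596 0.0983] [0.0389 0.0391] 85.8
[ 138  189   54   54 2164] med [0.6669 0.0018 0.0227] rect [ 0.6695 -0.0013] [0.0507 0.0507] 5.2
t 17.85 at [0.661 0.093 0.122] yaw 83.8 w 0.0645 gf 0.0 tilt 0.21
wp (0.661, 0.097, 0.019, np.float64(84.4)) az -0.1 xyz [0.01 0.13 3.43] minrows 4
```

Request:
{"api": "apply_moves", "payload": {
  "targets": [
    {"jaw": 0.3,"x": 0,"y": 0.14,"z": 0.9,"ax": 0,"ay": 0,"az": 0},
    {"jaw": 0.3,"x": 0,"y": 0,"z": 0.9,"ax": 0,"ay": 0,"az": 0},
    {"jaw": 0.3,"x": 0,"y": 0,"z": 0.9,"ax": 0,"ay": 0,"az": 0},
    {"jaw": 0.3,"x": 0,"y": 0,"z": 0.73,"ax": 0,"ay": 0,"az": 0},
    {"jaw": 1,"x": 0,"y": 0,"z": 0,"ax": 0,"ay": 0,"az": 0},
    {"jaw": 1,"x": 0,"y": 0,"z": 0,"ax": 0,"ay": 0,"az": 0},
    {"jaw": 1,"x": 0,"y": 0,"z": 0,"ax": 0,"ay": 0,"az": 0},
    {"jaw": 1,"x": 0,"y": 0,"z": 0,"ax": 0,"ay": 0,"az": 0},
    {"jaw": 1,"x": 0,"y": 0,"z": 0,"ax": 0,"ay": 0,"az": 0},
    {"jaw": 1,"x": 0,"y": 0,"z": 0,"ax": 0,"ay": 0,"az": 0}
  ],
  "grip_force": 30
}}

```text
time_s: 18.9
position: [0.6598, 0.1015, 0.0178]
tool_rot: [0.052, 0.999, 0.0, 0.0]
ft_force: [-2.2, 1.8, 5.8]
width: 0.038
grasp_force: 30.0
```

Request:
{"api": "apply_moves", "payload": {
  "targets": [
    {"jaw": 1,"x": 0,"y": 0,"z": -0.6,"ax": 0,"ay": 0,"az": 0},
    {"jaw": 1,"x": 0,"y": 0,"z": -0.9,"ax": 0,"ay": 0,"az": 0},
    {"jaw": 1,"x": 0,"y": 0,"z": -0.9,"ax": 0,"ay": 0,"az": 0},
    {"jaw": 1,"x": 0.59,"y": 0.82,"z": 0,"ax": 0,"ay": 0,"az": 0},
    {"jaw": 1,"x": 0.59,"y": 0.82,"z": 0,"ax": 0,"ay": 0,"az": 0},
    {"jaw": 1,"x": 0.59,"y": 0.82,"z": 0,"ax": 0,"ay": 0,"az": 0},
    {"jaw": 1,"x": 0.59,"y": 0.82,"z": 0,"ax": 0,"ay": 0,"az": 0},
    {"jaw": 1,"x": 0.59,"y": 0.82,"z": 0,"ax": 0,"ay": 0,"az": 0},
    {"jaw": 1,"x": 0.59,"y": 0.82,"z": 0,"ax": 0,"ay": 0,"az": 0},
    {"jaw": 1,"x": 0.59,"y": 0.82,"z": 0,"ax": 0,"ay": 0,"az": 0}
  ]
}}

```text
time_s: 19.9
position: [0.5535, 0.2863, 0.0895]
tool_rot: [0.052, 0.999, 0.0, 0.0]
ft_force: [-0.8, 0.3, -1.5]
width: 0.0382
grasp_force: 30.0
```

Request:
{"api": "apply_moves", "payload": {
  "targets": [
    {"jaw": 1,"x": 0.59,"y": 0.82,"z": 0,"ax": 0,"ay": 0,"az": 0},
    {"jaw": 1,"x": 0.59,"y": 0.82,"z": 0,"ax": 0,"ay": 0,"az": 0},
    {"jaw": 1,"x": 0,"y": 0,"z": 0,"ax": 0,"ay": 0,"az": 0}
  ]
}}

```text
time_s: 20.2
position: [0.5219, 0.3408, 0.0893]
tool_rot: [0.05, 0.999, 0.001, -0.0]
ft_force: [0.7, -0.2, -1.5]
width: 0.0381
grasp_force: 30.0
```

```bash
python3 - <<'E'
from h import *
img,d,W,s=wcloud()
rects(W,.006,.06,(.36,.6,.24,.43))
save(img,"pics/w3.png")
plan([(.524,.334,.05,84.4),(.524,.334,.12,84.4),(.67,-.002,.12,84.4),(.67,-.002,.02,84.4)],s)
E
```

```text
[ 147   15  216  268 9580] med [0.4335 0.346  0.0252] rect [0.4813 0.3413] [0.1607 0.2257] 84.6
[ 268   56   36  121 2364] med [0.4566 0.3689 0.0152] rect [0.4485 0.3687] [0.0275 0.0955] 84.6
[ 189   66   33  121 2534] med [0.4369 0.3077 0.0224] rect [0.4497 0.3065] [0.0227 0.0945] 85.2
[ 223  265   72   31 1222] med [0.5931 0.3371 0.0244] rect [0.5859 0.3322] [0.0345 0.0638] 6.6
t 20.2 at [0.5219 0.3408 0.0893] yaw 84.2 w 0.0381 gf 30.0 tilt 0.07
wp (0.524, 0.334, 0.05, np.float64(84.4)) az -0.03 xyz [-0.09 -0.22  1.31] minrows 2
wp (0.524, 0.334, 0.12, np.float64(84.4)) az -0.0 xyz [ 0.    0.   -2.33] minrows 3
wp (0.67, -0.002, 0.12, np.float64(84.4)) az -0.0 xyz [ -5.94 -10.67  -0.  ] minrows 11
wp (0.67, -0.002, 0.02, np.float64(84.4)) az -0.0 xyz [0.   0.   3.33] minrows 4
```

View pics/w3.png

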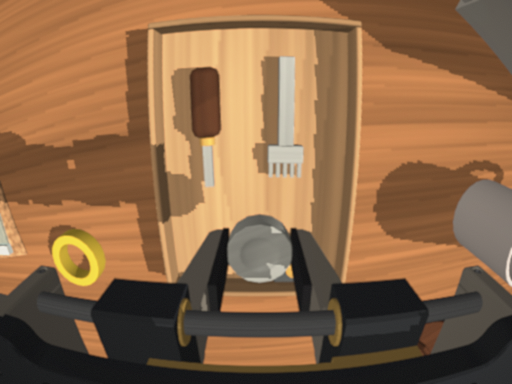

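The beveller (205,125) and iron (285,115) lie in the tray and the anvil is held over its place. I'll release it and go for the tin.

Request:
{"api": "apply_moves", "payload": {
  "targets": [
    {"jaw": 1,"x": -0.09,"y": -0.22,"z": 0.9,"ax": 0,"ay": 0,"az": 0},
    {"jaw": 1,"x": 0,"y": 0,"z": 0.8,"ax": 0,"ay": 0,"az": 0},
    {"jaw": 1,"x": 0,"y": 0,"z": 0.2,"ax": 0,"ay": 0,"az": 0},
    {"jaw": 0.4,"x": 0,"y": 0,"z": 0,"ax": 0,"ay": 0,"az": 0},
    {"jaw": 0.4,"x": 0,"y": 0,"z": 0,"ax": 0,"ay": 0,"az": 0},
    {"jaw": 0.4,"x": 0,"y": 0,"z": 0,"ax": 0,"ay": 0,"az": 0},
    {"jaw": 0.4,"x": 0,"y": 0,"z": -0.9,"ax": 0,"ay": 0,"az": 0},
    {"jaw": 0.1,"x": 0,"y": 0,"z": -0.9,"ax": 0,"ay": 0,"az": 0},
    {"jaw": 0.1,"x": 0,"y": 0,"z": -1,"ax": 0,"ay": 0,"az": 0}
  ]
}}

```text
time_s: 21.15
position: [0.5264, 0.3312, 0.1178]
tool_rot: [0.052, 0.999, 0.0, 0.001]
ft_force: [0.7, -0.6, 0.3]
width: 0.0689
grasp_force: 0.0
```

Request:
{"api": "apply_moves", "payload": {
  "targets": [
    {"jaw": 0.1,"x": -0.54,"y": -0.97,"z": 0,"ax": 0,"ay": 0,"az": 0},
    {"jaw": 0.1,"x": -0.54,"y": -0.97,"z": 0,"ax": 0,"ay": 0,"az": 0},
    {"jaw": 0.1,"x": -0.54,"y": -0.97,"z": 0,"ax": 0,"ay": 0,"az": 0},
    {"jaw": 0.1,"x": -0.54,"y": -0.97,"z": 0,"ax": 0,"ay": 0,"az": 0},
    {"jaw": 0.1,"x": -0.54,"y": -0.97,"z": 0,"ax": 0,"ay": 0,"az": 0},
    {"jaw": 0.1,"x": -0.54,"y": -0.97,"z": 0,"ax": 0,"ay": 0,"az": 0},
    {"jaw": 0.1,"x": -0.54,"y": -0.97,"z": 0,"ax": 0,"ay": 0,"az": 0},
    {"jaw": 0.1,"x": -0.54,"y": -0.97,"z": 0,"ax": 0,"ay": 0,"az": 0},
    {"jaw": 0.1,"x": -0.54,"y": -0.97,"z": 0,"ax": 0,"ay": 0,"az": 0},
    {"jaw": 0.1,"x": -0.54,"y": -0.97,"z": 0,"ax": 0,"ay": 0,"az": 0}
  ]
}}

```text
time_s: 22.15
position: [0.6581, 0.0234, 0.1175]
tool_rot: [0.052, 0.999, -0.0, 0.001]
ft_force: [0.7, -0.1, 0.4]
width: 0.0827
grasp_force: 0.0
```

Request:
{"api": "apply_moves", "payload": {
  "targets": [
    {"jaw": 0.1,"x": -0.54,"y": -0.97,"z": 0,"ax": 0,"ay": 0,"az": 0},
    {"jaw": 0.1,"x": 0,"y": 0,"z": 0,"ax": 0,"ay": 0,"az": 0}
  ]
}}

```text
time_s: 22.35
position: [0.6721, -0.0101, 0.1176]
tool_rot: [0.054, 0.999, -0.001, 0.002]
ft_force: [-0.9, -0.4, 1.0]
width: 0.0826
grasp_force: 0.0
```

```bash
python3 - <<'E'
from h import *
img,d,W,s=wcloud()
rects(W,.006,.04,(.6,.75,-.08,.15))
plan([(.67,-.002,.02,84.4)],s)
E
```

```text
[ 241  167   57   58 2588] med [ 0.6674 -0.0011  0.0226] rect [ 0.6691 -0.0012] [0.0499 0.0507] 84.7
t 22.35 at [ 0.6721 -0.0101  0.1176] yaw 83.8 w 0.0826 gf 0.0 tilt 0.25
wp (0.67, -0.002, 0.02, np.float64(84.4)) az -0.1 xyz [0.1  0.26 3.25] minrows 4
```

Request:
{"api": "apply_moves", "payload": {
  "targets": [
    {"jaw": 0.1,"x": 0.1,"y": 0.28,"z": 0.85,"ax": 0,"ay": 0,"az": 0},
    {"jaw": 0.1,"x": 0,"y": 0,"z": 0.9,"ax": 0,"ay": 0,"az": 0},
    {"jaw": 0.1,"x": 0,"y": 0,"z": 0.9,"ax": 0,"ay": 0,"az": 0},
    {"jaw": 0.1,"x": 0,"y": 0,"z": 0.6,"ax": 0,"ay": 0,"az": 0},
    {"jaw": 1,"x": 0,"y": 0,"z": 0,"ax": 0,"ay": 0,"az": 0},
    {"jaw": 1,"x": 0,"y": 0,"z": 0,"ax": 0,"ay": 0,"az": 0},
    {"jaw": 1,"x": 0,"y": 0,"z": 0,"ax": 0,"ay": 0,"az": 0},
    {"jaw": 1,"x": 0,"y": 0,"z": 0,"ax": 0,"ay": 0,"az": 0},
    {"jaw": 1,"x": 0,"y": 0,"z": 0,"ax": 0,"ay": 0,"az": 0},
    {"jaw": 1,"x": 0,"y": 0,"z": 0,"ax": 0,"ay": 0,"az": 0}
  ]
}}

```text
time_s: 23.4
position: [0.6686, 0.0026, 0.0195]
tool_rot: [0.052, 0.999, -0.0, 0.001]
ft_force: [-0.7, -0.3, 4.6]
width: 0.0495
grasp_force: 30.0
```

Request:
{"api": "apply_moves", "payload": {
  "targets": [
    {"jaw": 1,"x": 0,"y": 0,"z": 0,"ax": 0,"ay": 0,"az": 0},
    {"jaw": 1,"x": 0,"y": 0,"z": -0.6,"ax": 0,"ay": 0,"az": 0},
    {"jaw": 1,"x": 0,"y": 0,"z": -0.9,"ax": 0,"ay": 0,"az": 0},
    {"jaw": 1,"x": 0,"y": 0,"z": -0.9,"ax": 0,"ay": 0,"az": 0},
    {"jaw": 1,"x": 0.45,"y": 0.93,"z": 0,"ax": 0,"ay": 0,"az": 0},
    {"jaw": 1,"x": 0.45,"y": 0.93,"z": 0,"ax": 0,"ay": 0,"az": 0},
    {"jaw": 1,"x": 0.45,"y": 0.93,"z": 0,"ax": 0,"ay": 0,"az": 0},
    {"jaw": 1,"x": 0.45,"y": 0.93,"z": 0,"ax": 0,"ay": 0,"az": 0},
    {"jaw": 1,"x": 0.45,"y": 0.93,"z": 0,"ax": 0,"ay": 0,"az": 0},
    {"jaw": 1,"x": 0.45,"y": 0.93,"z": 0,"ax": 0,"ay": 0,"az": 0}
  ]
}}

```text
time_s: 24.4
position: [0.6041, 0.179, 0.0911]
tool_rot: [0.052, 0.999, 0.0, 0.0]
ft_force: [0.7, 0.4, -0.2]
width: 0.0493
grasp_force: 30.0
```

Request:
{"api": "apply_moves", "payload": {
  "targets": [
    {"jaw": 1,"x": 0.45,"y": 0.93,"z": 0,"ax": 0,"ay": 0,"az": 0},
    {"jaw": 1,"x": 0.45,"y": 0.93,"z": 0,"ax": 0,"ay": 0,"az": 0},
    {"jaw": 1,"x": 0.45,"y": 0.93,"z": 0,"ax": 0,"ay": 0,"az": 0},
    {"jaw": 1,"x": 0.45,"y": 0.93,"z": 0,"ax": 0,"ay": 0,"az": 0},
    {"jaw": 1,"x": 0,"y": 0,"z": 0,"ax": 0,"ay": 0,"az": 0}
  ]
}}

```text
time_s: 24.9
position: [0.5609, 0.2978, 0.091]
tool_rot: [0.05, 0.999, 0.001, -0.0]
ft_force: [-0.4, -0.5, -1.1]
width: 0.0492
grasp_force: 30.0
```

```bash
python3 - <<'E'
from h import *
plan([(.5615,.288,.048,84.4),(.5615,.288,.15,84.4),(.464,-.015,.15,180)])
E
```

```text
t 24.9 at [0.5609 0.2978 0.091 ] yaw 84.2 w 0.0492 gf 30.0 tilt 0.08
wp (0.5615, 0.288, 0.048, np.float64(84.4)) az -0.03 xyz [-0.05 -0.32  1.43] minrows 2
wp (0.5615, 0.288, 0.15, np.float64(84.4)) az -0.0 xyz [ 0.   0.  -3.4] minrows 4
wp (0.464, -0.015, 0.15, np.float64(0.0)) az 14.07 xyz [-10.1   -3.25  -0.  ] minrows 11
```

Request:
{"api": "apply_moves", "payload": {
  "targets": [
    {"jaw": 1,"x": -0.05,"y": -0.32,"z": 0.7,"ax": 0,"ay": 0,"az": 0},
    {"jaw": 1,"x": 0,"y": 0,"z": 0.7,"ax": 0,"ay": 0,"az": 0},
    {"jaw": 1,"x": 0,"y": 0,"z": 0,"ax": 0,"ay": 0,"az": 0},
    {"jaw": 0.3,"x": 0,"y": 0,"z": 0,"ax": 0,"ay": 0,"az": 0},
    {"jaw": 0.3,"x": 0,"y": 0,"z": 0,"ax": 0,"ay": 0,"az": 0},
    {"jaw": 0.3,"x": 0,"y": 0,"z": 0,"ax": 0,"ay": 0,"az": 0},
    {"jaw": 0.3,"x": 0,"y": 0,"z": -0.9,"ax": 0,"ay": 0,"az": 0},
    {"jaw": 0.3,"x": 0,"y": 0,"z": -0.9,"ax": 0,"ay": 0,"az": 0},
    {"jaw": 0.3,"x": 0,"y": 0,"z": -1,"ax": 0,"ay": 0,"az": 1},
    {"jaw": 0.3,"x": 0,"y": 0,"z": -0.6,"ax": 0,"ay": 0,"az": 1}
  ]
}}

```text
time_s: 25.9
position: [0.5645, 0.2851, 0.154]
tool_rot: [0.158, 0.987, 0.001, 0.002]
ft_force: [0.5, 0.4, 0.2]
width: 0.0646
grasp_force: 0.0
```

Request:
{"api": "apply_moves", "payload": {
  "targets": [
    {"jaw": 0.4,"x": 0,"y": 0,"z": 0,"ax": 0,"ay": 0,"az": 1},
    {"jaw": 0.4,"x": 0,"y": 0,"z": 0,"ax": 0,"ay": 0,"az": 1},
    {"jaw": 0.4,"x": 0,"y": 0,"z": 0,"ax": 0,"ay": 0,"az": 1},
    {"jaw": 0.4,"x": 0,"y": 0,"z": 0,"ax": 0,"ay": 0,"az": 1},
    {"jaw": 0.4,"x": 0,"y": 0,"z": 0,"ax": 0,"ay": 0,"az": 1},
    {"jaw": 0.4,"x": 0,"y": 0,"z": 0,"ax": 0,"ay": 0,"az": 1},
    {"jaw": 0.4,"x": 0,"y": 0,"z": 0,"ax": 0,"ay": 0,"az": 1},
    {"jaw": 0.4,"x": 0,"y": 0,"z": 0,"ax": 0,"ay": 0,"az": 1},
    {"jaw": 0.4,"x": 0,"y": 0,"z": 0,"ax": 0,"ay": 0,"az": 1},
    {"jaw": 0.4,"x": 0,"y": 0,"z": 0,"ax": 0,"ay": 0,"az": 1}
  ]
}}

```text
time_s: 26.9
position: [0.5634, 0.2848, 0.1511]
tool_rot: [0.631, 0.776, 0.0, 0.0]
ft_force: [0.0, 0.1, 0.2]
width: 0.0552
grasp_force: 0.0
```

Request:
{"api": "apply_moves", "payload": {
  "targets": [
    {"jaw": 0.4,"x": 0,"y": 0,"z": 0,"ax": 0,"ay": 0,"az": 1},
    {"jaw": 0.4,"x": 0,"y": 0,"z": 0,"ax": 0,"ay": 0,"az": 1},
    {"jaw": 0.4,"x": -0.9,"y": -0.29,"z": 0,"ax": 0,"ay": 0,"az": 0},
    {"jaw": 0.4,"x": -0.9,"y": -0.29,"z": 0,"ax": 0,"ay": 0,"az": 0},
    {"jaw": 0.4,"x": -0.9,"y": -0.29,"z": 0,"ax": 0,"ay": 0,"az": 0},
    {"jaw": 0.4,"x": -0.9,"y": -0.29,"z": 0,"ax": 0,"ay": 0,"az": 0},
    {"jaw": 0.4,"x": -0.9,"y": -0.29,"z": 0,"ax": 0,"ay": 0,"az": 0},
    {"jaw": 0.4,"x": -0.9,"y": -0.29,"z": 0,"ax": 0,"ay": 0,"az": 0},
    {"jaw": 0.4,"x": -0.9,"y": -0.29,"z": 0,"ax": 0,"ay": 0,"az": 0},
    {"jaw": 0.4,"x": -0.9,"y": -0.29,"z": 0,"ax": 0,"ay": 0,"az": 0}
  ]
}}

```text
time_s: 27.9
position: [0.4935, 0.0676, 0.1511]
tool_rot: [0.707, 0.707, 0.0, 0.001]
ft_force: [-0.1, 0.1, -0.4]
width: 0.0552
grasp_force: 0.0
```

```bash
python3 - <<'E'
from h import *
img,d,W=cloud("top");save(cv2.resize(img,(800,600)),"pics/top1.png");np.savez("top1.npz",img=img,W=W)
print("tray");rects(W,.009,.06,(.36,.6,.25,.42),20)
print("plate");rects(W,.006,.013,(.38,.6,-.1,.07));rects(W,.03,.045,(.4,.5,-.1,.07),20)
plan([(.464,-.015,.15,180)])
E
```

```text
tray
[ 60 173  16  76 381] med [0.5163 0.412  0.0236] rect [0.5112 0.4133] [0.0073 0.1772] 84.2
[  59  173   80  103 1124] med [0.5452 0.2749 0.0285] rect [0.4838 0.3328] [0.1501 0.2308] 84.0
[ 81 177  19  18 268] med [0.5695 0.36   0.0254] rect [0.5708 0.3632] [0.0378 0.0359] 83.4
[ 81 208  29  50 522] med [0.4838 0.3553 0.0169] rect [0.4644 0.362 ] [0.0517 0.1228] 61.5
[106 217  13  40 304] med [0.4377 0.3028 0.0216] rect [0.4507 0.3039] [0.0228 0.0923] 84.5
plate
[233 194  36  56 898] med [ 0.4857 -0.0293  0.0077] rect [ 0.4896 -0.0214] [0.0819 0.1307] 87.5
[236 229  26   6 142] med [ 0.4655 -0.0151  0.0365] rect [ 0.4645 -0.0139] [0.0116 0.0579] 0.4
t 27.95 at [0.4926 0.0646 0.1509] yaw -0.1 w 0.0552 gf 0.0 tilt 0.15
wp (0.464, -0.015, 0.15, np.float64(-0.0)) az -0.01 xyz [-2.65 -0.95  0.03] minrows 3
```

View pics/top1.png

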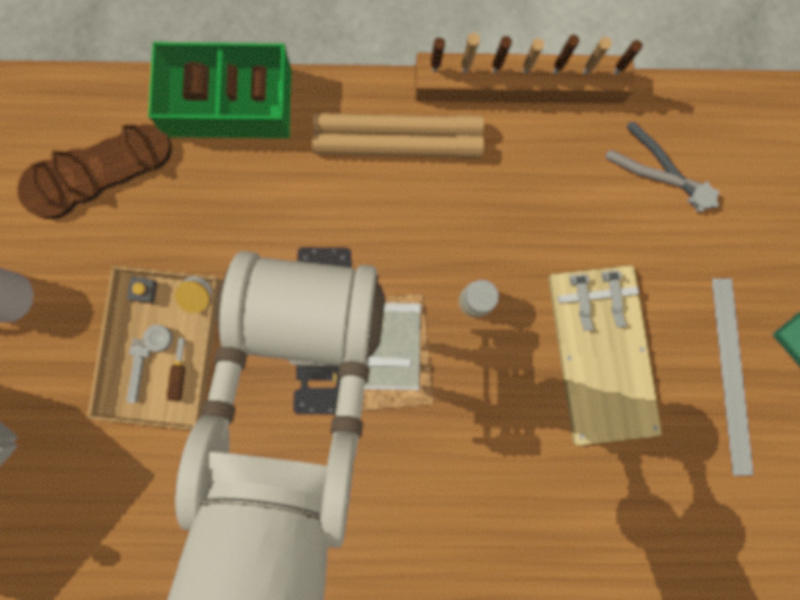

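The tray holds the weight (140,289), tin (192,295), anvil (157,338), iron (137,372) and beveller (177,380). Now for the plate.

Request:
{"api": "apply_moves", "payload": {
  "targets": [
    {"jaw": 0.4,"x": -0.88,"y": -0.31,"z": 0.5,"ax": 0,"ay": 0,"az": 0},
    {"jaw": 0.4,"x": -0.88,"y": -0.31,"z": 0.5,"ax": 0,"ay": 0,"az": 0},
    {"jaw": 0.4,"x": -0.88,"y": -0.31,"z": 0.5,"ax": 0,"ay": 0,"az": 0},
    {"jaw": 0.4,"x": 0,"y": 0,"z": 0,"ax": 0,"ay": 0,"az": 0}
  ]
}}

```text
time_s: 28.35
position: [0.4639, -0.0121, 0.104]
tool_rot: [0.708, 0.706, -0.001, -0.001]
ft_force: [-0.5, -0.3, -0.6]
width: 0.0549
grasp_force: 0.0
```

```bash
python3 - <<'E'
from h import *
img,d,W,s=wcloud()
rects(W,.006,.013,(.38,.6,-.1,.07));rects(W,.03,.045,(.4,.5,-.1,.07),20)
plan([(.4645,-.014,.026,0)],s)
print("board");rects(W,.014,.021,(.3,.65,-.5,-.2))
E
```

```text
[  214   152   150    96 10570] med [ 0.4923 -0.0073  0.007 ] rect [ 0.4892 -0.0132] [0.0911 0.1314] 89.7
[ 253  175   16   72 1056] med [ 0.4648 -0.0097  0.0367] rect [ 0.4645 -0.0122] [0.0601 0.0119] 88.9
t 28.35 at [ 0.4639 -0.0121  0.104 ] yaw -0.2 w 0.0549 gf 0.0 tilt 0.18
wp (0.4645, -0.014, 0.026, np.float64(-0.0)) az -0.03 xyz [-0.06  0.02  2.6 ] minrows 3
board
```

Request:
{"api": "apply_moves", "payload": {
  "targets": [
    {"jaw": 0.5,"x": 0,"y": 0.02,"z": 0.9,"ax": 0,"ay": 0,"az": 0},
    {"jaw": 0.5,"x": 0,"y": 0,"z": 0.9,"ax": 0,"ay": 0,"az": 0},
    {"jaw": 0.5,"x": 0,"y": 0,"z": 0.77,"ax": 0,"ay": 0,"az": 0},
    {"jaw": 1,"x": 0,"y": 0,"z": 0,"ax": 0,"ay": 0,"az": 0},
    {"jaw": 1,"x": 0,"y": 0,"z": 0,"ax": 0,"ay": 0,"az": 0},
    {"jaw": 1,"x": 0,"y": 0,"z": 0,"ax": 0,"ay": 0,"az": 0},
    {"jaw": 1,"x": 0,"y": 0,"z": 0,"ax": 0,"ay": 0,"az": 0},
    {"jaw": 1,"x": 0,"y": 0,"z": 0,"ax": 0,"ay": 0,"az": 0},
    {"jaw": 1,"x": 0,"y": 0,"z": 0,"ax": 0,"ay": 0,"az": 0},
    {"jaw": 1,"x": 0,"y": 0,"z": 0,"ax": 0,"ay": 0,"az": 0}
  ],
  "grip_force": 45
}}

```text
time_s: 29.4
position: [0.4671, -0.0107, 0.0295]
tool_rot: [0.707, 0.707, 0.0, 0.001]
ft_force: [-1.2, 0.6, 6.5]
width: 0.0116
grasp_force: 45.0
```

Request:
{"api": "apply_moves", "payload": {
  "targets": [
    {"jaw": 1,"x": 0,"y": 0,"z": 0,"ax": 0,"ay": 0,"az": 0},
    {"jaw": 1,"x": 0,"y": 0,"z": -0.3,"ax": 0,"ay": 0,"az": 0},
    {"jaw": 1,"x": 0,"y": 0,"z": -0.7,"ax": 0,"ay": 0,"az": 0},
    {"jaw": 1,"x": 0,"y": 0,"z": -0.9,"ax": 0,"ay": 0,"az": -0.4},
    {"jaw": 1,"x": 0,"y": 0,"z": -0.9,"ax": 0,"ay": 0,"az": -0.8},
    {"jaw": 1,"x": 0,"y": 0,"z": -0.9,"ax": 0,"ay": 0,"az": 0},
    {"jaw": 1,"x": 0,"y": 0,"z": -0.3,"ax": 0,"ay": 0,"az": 0},
    {"jaw": 1,"x": 0,"y": 0,"z": 0,"ax": 0,"ay": 0,"az": 0}
  ]
}}

```text
time_s: 30.2
position: [0.4673, -0.0108, 0.1496]
tool_rot: [0.661, 0.75, 0.001, 0.002]
ft_force: [0.2, 0.2, -3.0]
width: 0.0117
grasp_force: 45.0
```

```bash
python3 - <<'E'
from h import *
z=np.load("top.npz");W=z["W"]
# board edges from a fit: points with board-top height
H=W[...,2]
m=(H>.013)&(H<.022)&(abs(W[...,0]-.48)<.16)&(abs(W[...,1]+.34)<.1)
P=W[m][:,:2].astype(np.float32)
n,l,st,c=cv2.connectedComponentsWithStats(((H>.009)&(H<.05)&(abs(W[...,0]-.48)<.17)&(abs(W[...,1]+.34)<.11)).astype(np.uint8))
i=1+st[1:,4].argmax();Q=W[l==i]
# robust edge: line fits by rows
def prof(Q,deg):
    a=np.radians(deg);ex=np.array([np.cos(a),np.sin(a)]);ey=np.array([-ex[1],ex[0]])
    u=Q[:,:2]@ex;v=Q[:,:2]@ey;return u,v,ex,ey
u,v,ex,ey=prof(Q,7.5)
lo=[];hi=[];us=[]
for b in np.arange(u.min()+.02,u.max()-.02,.01):
    k=abs(u-b)<.005;us.append(b);lo.append(v[k].min());hi.append(v[k].max())
for e in (lo,hi):
    p=np.polyfit(us,e,1);print("edge slope deg",np.degrees(np.arctan(p[0])),"v at mid",np.polyval(p,np.mean(us)))
print("u range",np.percentile(u,[.3,99.7]))
# stop strip: height ~27mm
s=(Q[:,2]>.0245)
print("clips/stop pts u",np.percentile(u[s],[1,5,50,95,99]),"v",np.percentile(v[s],[1,50,99]))
uc=(np.percentile(u,.3)+np.percentile(u,99.7))/2;vc=(np.mean(lo)+np.mean(hi))/2
C=uc*ex+vc*ey;print("centre",C)
s=read_state();plan([],s);M=R.from_quat(s["tool_rot"]).as_matrix();print(s["ft_force"],s["wrist_torque"])
E
```

```text
edge slope deg -0.23943724284371118 v at mid -0.46573427822942187
edge slope deg -0.44976275968607 v at mid -0.33647202430314777
u range [0.30264346 0.56043512]
clips/stop pts u [0.4699455  0.47416202 0.52044411 0.54859835 0.55105786] v [-0.45813109 -0.40929405 -0.34696315]
centre [ 0.48020188 -0.34134448]
t 30.2 at [ 0.4673 -0.0108  0.1496] yaw 7.2 w 0.0117 gf 45.0 tilt 0.2
[ 0.22062066  0.19659057 -3.01933637] [-0.07776138  0.08010967 -0.0317226 ]
```

Request:
{"api": "apply_moves", "payload": {
  "targets": [
    {"jaw": 1,"x": -0.4,"y": -0.11,"z": 0,"ax": 0,"ay": 0,"az": 0},
    {"jaw": 1,"x": -0.7,"y": -0.2,"z": 0,"ax": 0,"ay": 0,"az": 0},
    {"jaw": 1,"x": -0.9,"y": -0.25,"z": 0,"ax": 0,"ay": 0,"az": 0},
    {"jaw": 1,"x": -0.9,"y": -0.25,"z": 0,"ax": 0,"ay": 0,"az": 0},
    {"jaw": 1,"x": -0.9,"y": -0.25,"z": 0,"ax": 0,"ay": 0,"az": 0},
    {"jaw": 1,"x": -0.9,"y": -0.25,"z": 0,"ax": 0,"ay": 0,"az": 0},
    {"jaw": 1,"x": -0.9,"y": -0.25,"z": 0,"ax": 0,"ay": 0,"az": 0},
    {"jaw": 1,"x": -0.9,"y": -0.25,"z": 0,"ax": 0,"ay": 0,"az": 0},
    {"jaw": 1,"x": -0.9,"y": -0.25,"z": 0,"ax": 0,"ay": 0,"az": 0},
    {"jaw": 1,"x": -0.9,"y": -0.25,"z": 0,"ax": 0,"ay": 0,"az": 0}
  ]
}}

```text
time_s: 31.2
position: [0.427, -0.2672, 0.146]
tool_rot: [0.661, 0.75, -0.0, -0.002]
ft_force: [-0.1, 0.0, -1.7]
width: 0.0117
grasp_force: 45.0
```

Request:
{"api": "apply_moves", "payload": {
  "targets": [
    {"jaw": 1,"x": -0.9,"y": -0.25,"z": 0,"ax": 0,"ay": 0,"az": 0},
    {"jaw": 1,"x": -0.9,"y": -0.26,"z": 0,"ax": 0,"ay": 0,"az": 0},
    {"jaw": 1,"x": -0.5,"y": -0.26,"z": 0,"ax": 0,"ay": 0,"az": 0},
    {"jaw": 1,"x": -0.3,"y": 0,"z": 0,"ax": 0,"ay": 0,"az": 0},
    {"jaw": 1,"x": 0,"y": 0,"z": 0.7,"ax": 0,"ay": 0,"az": 0},
    {"jaw": 1,"x": 0,"y": 0,"z": 0.7,"ax": 0,"ay": 0,"az": 0},
    {"jaw": 1,"x": 0,"y": 0,"z": 0.6,"ax": 0,"ay": 0,"az": 0},
    {"jaw": 1,"x": 0,"y": 0,"z": 0.4,"ax": 0,"ay": 0,"az": 0},
    {"jaw": 1,"x": 0,"y": 0,"z": 0,"ax": 0,"ay": 0,"az": 0}
  ]
}}

```text
time_s: 32.1
position: [0.4147, -0.3447, 0.074]
tool_rot: [0.661, 0.75, 0.001, -0.002]
ft_force: [-0.6, 0.4, -1.8]
width: 0.012
grasp_force: 45.0
```

```bash
python3 - <<'E'
from h import *
img,d,W,s=wcloud();np.savez("w4.npz",img=img,W=W);save(img,"pics/w4.png")
plan([(.4163,-.347,.0435,7.15)],s);print(s["ft_force"])
H=W[...,2];print(np.percentile(H[np.isfinite(H)],[1,20,50,80]))
rects(W,.014,.022,(.3,.65,-.5,-.2),100)
rects(W,.035,.05,(.3,.65,-.5,-.2),100)
rects(W,.06,.08,(.3,.65,-.5,-.2),100)
E
```

```text
t 32.1 at [ 0.4147 -0.3447  0.074 ] yaw 7.2 w 0.012 gf 45.0 tilt 0.27
wp (0.4163, -0.347, 0.0435, np.float64(7.2)) az 0.02 xyz [-0.08  0.04  1.02] minrows 2
[-0.55729511  0.39777673 -1.77830839]
[-0.00279181 -0.00153611 -0.00032574  0.15686431]
[  174   138   306   146 12285] med [ 0.4352 -0.2941  0.0167] rect [ 0.4794 -0.337 ] [0.2598 0.1238] 7.4
[ 388  203   51   44 1674] med [ 0.5449 -0.3352  0.0169] rect [ 0.545 -0.336] [0.0424 0.0387] 7.9
[442 205  28  39 637] med [ 0.5912 -0.3299  0.017 ] rect [ 0.5951 -0.3301] [0.0284 0.0388] 7.6
[380 258  47  28 932] med [ 0.5508 -0.3821  0.017 ] rect [ 0.5507 -0.3817] [0.0423 0.0287] 7.6
[433 258  24  22 367] med [ 0.599  -0.378   0.0169] rect [ 0.6011 -0.3765] [0.0275 0.0262] 7.5
[249 201  22  13 251] med [ 0.4107 -0.3168  0.0709] rect [ 0.4109 -0.317 ] [0.012  0.0015] 9.5
[224 228  25  17 296] med [ 0.4009 -0.337   0.0715] rect [ 0.4002 -0.337 ] [0.0139 0.002 ] 10.9
[269 229  26  16 286] med [ 0.4257 -0.3337  0.0716] rect [ 0.4256 -0.3338] [0.0142 0.0018] 3.0
```

View pics/w4.png

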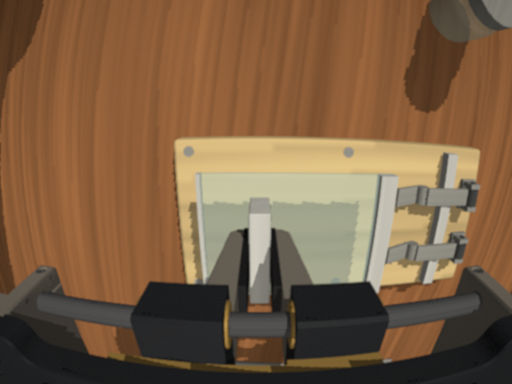

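The wrist view shows the plate held level over the board, its leading bar (385,235) short of the clip lips (400,195) and (395,250). I'll check the plate's offset in the board frame numerically.

```bash
python3 - <<'E'
from h import *
z=np.load("w4.npz");W=z["W"];H=W[...,2]
a=np.radians(7.2);ex=np.array([np.cos(a),np.sin(a)]);ey=np.array([-ex[1],ex[0]]);C=np.array([.480,-.341])
U=(W[...,:2]-C)@ex;V=(W[...,:2]-C)@ey
def st(n,m):
    print(n,m.sum(),"u",np.percentile(U[m],[1,50,99]).round(4),"v",np.percentile(V[m],[1,50,99]).round(4),"z",np.percentile(H[m],[5,50,95]).round(4))
near=(abs(U)<.16)&(abs(V)<.1)
st("plate",near&(H>.043)&(H<.062)&(U<.04)&(V>-.06))
b=near&(H>.050)&(H<.062)&(U>.0)&(U<.06);st("bar",b)
for lo,hi in ((.045,.05),(.05,.054),(.054,.058),(.058,.062)): 
    m=near&(H>lo)&(H<hi)
    if m.sum()>50: st((lo,hi),m)
st("board",near&(H>.012)&(H<.022))
e=near&(H>.012)&(H<.022);us=np.arange(-.11,.11,.01)
hi=[np.percentile(V[e&(abs(U-q)<.005)],99.5) for q in us];print("board left slope",np.degrees(np.polyfit(us,hi,1)[0]),np.mean(hi))
e=near&(H>.043)&(H<.062)&(V>.02);us=np.arange(-.09,.02,.01)
hi=[np.percentile(V[e&(abs(U-q)<.005)],99) if (e&(abs(U-q)<.005)).sum()>5 else np.nan for q in us];print("plate left",np.round(hi,4))
st("stop",near&(H>.024)&(H<.03)&(U>.08)&(abs(V)>.035))
E
```

```text
plate 16329 u [-0.1048 -0.0279  0.0234] v [-0.0323  0.0205  0.0478] z [0.0502 0.0514 0.0552]
bar 3708 u [0.0002 0.0124 0.0243] v [-0.0351  0.0119  0.0475] z [0.0504 0.0528 0.0558]
(0.045, 0.05) 485 u [-0.1025 -0.0275  0.0198] v [-0.0321  0.0347  0.0481] z [0.0484 0.0497 0.05  ]
(0.05, 0.054) 13988 u [-0.1049 -0.0334  0.0127] v [-0.0316  0.021   0.0476] z [0.0503 0.0513 0.0524]
(0.054, 0.058) 1755 u [-0.0661  0.0182  0.0244] v [-0.0374  0.0126  0.0474] z [0.0542 0.0551 0.0562]
(0.058, 0.062) 101 u [-0.0818 -0.0664 -0.0502] v [0.0131 0.0147 0.0331] z [0.0583 0.0605 0.0618]
board 16056 u [-0.1282  0.0025  0.125 ] v [-0.0595  0.0453  0.0654] z [0.0154 0.0168 0.018 ]
board left slope 0.09837989964969888 0.06553353921951138
plate left [0.0479 0.0479 0.048  0.0479 0.048  0.048  0.0475 0.0477 0.0478 0.048
 0.0481]
stop 585 u [0.0844 0.0897 0.1141] v [-0.0588  0.038   0.0601] z [0.0244 0.0258 0.0273]
```

Request:
{"api": "apply_moves", "payload": {
  "targets": [
    {"jaw": 1,"x": -0.08,"y": 0,"z": 0.35,"ax": 0,"ay": 0,"az": 0},
    {"jaw": 1,"x": 0,"y": 0,"z": 0.3,"ax": 0,"ay": 0,"az": 0},
    {"jaw": 1,"x": 0,"y": 0,"z": 0.2,"ax": 0,"ay": 0,"az": 0},
    {"jaw": 1,"x": 0,"y": 0,"z": 0.1,"ax": 0,"ay": 0,"az": 0},
    {"jaw": 1,"x": 0,"y": 0,"z": 0,"ax": 0,"ay": 0,"az": 0},
    {"jaw": 1,"x": 0,"y": 0,"z": 0,"ax": 0,"ay": 0,"az": 0}
  ]
}}

```text
time_s: 32.75
position: [0.4161, -0.349, 0.0479]
tool_rot: [0.661, 0.75, -0.0, 0.0]
ft_force: [1.2, -0.2, -1.5]
width: 0.0117
grasp_force: 45.0
```

```bash
python3 - <<'E'
from h import *
img,d,W,s=wcloud();H=W[...,2];print(s["ft_force"],s["position"],s["wrist_torque"])
a=np.radians(7.2);ex=np.array([np.cos(a),np.sin(a)]);ey=np.array([-ex[1],ex[0]]);C=np.array([.480,-.341])
U=(W[...,:2]-C)@ex;V=(W[...,:2]-C)@ey
for n,m in (("glass",(abs(U+.06)<.02)&(abs(V-.035)<.006)),("front",(abs(U)<.008)&(abs(V-.035)<.006)),("board",(abs(V-.057)<.004)&(abs(U)<.1))):print(n,m.sum(),np.nanmedian(H[m]))
m=(H>.0225)&(H<.0285)&(U<.03)&(V>.0)&(U>-.11)&(V<.055);print(np.percentile(U[m],[1,99]),np.percentile(V[m],99))
E
```

```text
[ 1.22183284 -0.20373676 -1.45570828] [ 0.41614274 -0.34904803  0.04786836] [-0.05237048  0.10730497  0.00468508]
glass 4765 0.1344668537319743
front 782 0.026259032246004066
board 3263 0.016856338120620804
[-0.10375033  0.01821461] 0.04324183065495912
```

Request:
{"api": "apply_moves", "payload": {
  "targets": [
    {"jaw": 1,"x": 0,"y": 0,"z": 0.1,"ax": 0,"ay": 0,"az": 0},
    {"jaw": 1,"x": 0,"y": 0,"z": 0.04,"ax": 0,"ay": 0,"az": 0},
    {"jaw": 1,"x": 0,"y": 0,"z": 0,"ax": 0,"ay": 0,"az": 0}
  ]
}}

```text
time_s: 33.1
position: [0.4161, -0.349, 0.0436]
tool_rot: [0.661, 0.75, -0.0, 0.0]
ft_force: [0.2, -0.1, -1.8]
width: 0.0116
grasp_force: 45.0
```

Request:
{"api": "apply_moves", "payload": {
  "targets": [
    {"jaw": 1,"x": 0,"y": 0,"z": 0.03,"ax": 0,"ay": 0,"az": 0},
    {"jaw": 1,"x": 0,"y": 0,"z": 0,"ax": 0,"ay": 0,"az": 0}
  ]
}}

```text
time_s: 33.3
position: [0.4161, -0.349, 0.0435]
tool_rot: [0.661, 0.75, -0.0, -0.0]
ft_force: [-2.5, 1.8, 5.3]
width: 0.0118
grasp_force: 45.0
```

Request:
{"api": "apply_moves", "payload": {
  "targets": [
    {"jaw": 1,"x": 0,"y": 0.1,"z": 0,"ax": 0,"ay": 0,"az": 0},
    {"jaw": 1,"x": 0,"y": 0.2,"z": 0,"ax": 0,"ay": 0,"az": 0},
    {"jaw": 1,"x": 0,"y": 0.2,"z": 0,"ax": 0,"ay": 0,"az": 0},
    {"jaw": 1,"x": 0,"y": 0.2,"z": 0,"ax": 0,"ay": 0,"az": 0},
    {"jaw": 1,"x": 0,"y": 0.15,"z": 0,"ax": 0,"ay": 0,"az": 0},
    {"jaw": 1,"x": 0,"y": 0.15,"z": 0,"ax": 0,"ay": 0,"az": 0}
  ]
}}

```text
time_s: 33.9
position: [0.445, -0.3461, 0.0434]
tool_rot: [0.661, 0.751, -0.002, -0.001]
ft_force: [-11.3, -1.8, 10.3]
width: 0.0118
grasp_force: 45.0
```

```bash
cat > chk.py <<'E'
from h import *
img,d,W,s=wcloud();H=W[...,2];print(s["ft_force"].round(1),s["position"].round(4),yaw_now(s)[0].round(1),s["width"].round(4))
a=np.radians(7.2);ex=np.array([np.cos(a),np.sin(a)]);ey=np.array([-ex[1],ex[0]]);C=np.array([.480,-.341])
U=(W[...,:2]-C)@ex;V=(W[...,:2]-C)@ey
print("tcp uv",(s["position"][:2]-C)@ex,(s["position"][:2]-C)@ey)
m=(H>.0225)&(H<.0285)&(U>-.11)&(abs(V-.04)<.003);print("bar-ish u",np.percentile(U[m],[1,50,99]).round(4))
for us in (-.09,-.07,-.05,-.03,-.01,.0,.01):
    k=(abs(U-us)<.004)&(H>.0188)&(H<.03)&(V>.02)&(V<.06)
    if k.sum()>5: print("left edge",us,np.percentile(V[k],99).round(4),np.median(H[k]).round(4))
import sys
if len(sys.argv)>1: save(img,sys.argv[1])
E
python3 chk.py pics/w5.png
```

```text
Traceback (most recent call last):
  File "chk.py", line 2, in <module>
    img,d,W,s=wcloud();H=W[...,2];print(s["ft_force"].round(1),s["position"].round(4),yaw_now(s)[0].round(1),s["width"].round(4))
                                                                                                             ^^^^^^^^^^^^^^^^
AttributeError: 'float' object has no attribute 'round'
```

Request:
{"api": "apply_moves", "payload": {
  "targets": [
    {"jaw": 1,"x": 0,"y": 0.12,"z": 0,"ax": 0,"ay": 0,"az": 0},
    {"jaw": 1,"x": 0,"y": 0.12,"z": 0,"ax": 0,"ay": 0,"az": 0},
    {"jaw": 1,"x": 0,"y": 0.12,"z": 0,"ax": 0,"ay": 0,"az": 0},
    {"jaw": 1,"x": 0,"y": 0.12,"z": 0,"ax": 0,"ay": 0,"az": 0}
  ]
}}

```text
time_s: 34.35
position: [0.4581, -0.3446, 0.0435]
tool_rot: [0.661, 0.75, -0.002, -0.002]
ft_force: [-11.6, -1.1, 9.2]
width: 0.0118
grasp_force: 45.0
```

```bash
sed -i 's/s\["width"\].round(4)/s["width"]/' chk.py; python3 chk.py pics/w5.png
```

```text
[-11.6  -1.1   9.2] [ 0.4581 -0.3446  0.0435] 7.2 0.011754762957182703
tcp uv -0.022219901944913533 -0.0008140071300202357
bar-ish u [0.0004 0.0668 0.1148]
left edge -0.05 0.0424 0.0207
left edge -0.03 0.0425 0.0207
left edge -0.01 0.0424 0.0207
left edge 0.0 0.0426 0.0207
left edge 0.01 0.0421 0.0207
```

View pics/w5.png

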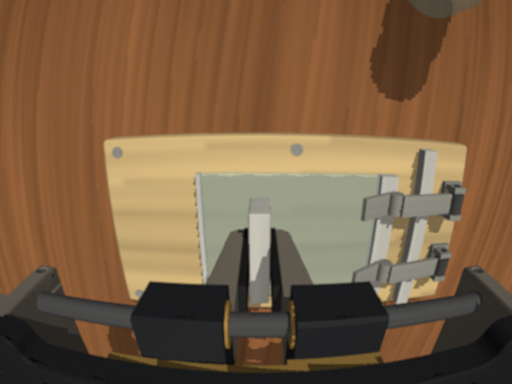

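The thick bar (385,235) is now under the clip beads, with about 17 mm left to the stop.

Request:
{"api": "apply_moves", "payload": {
  "targets": [
    {"jaw": 1,"x": 0.02,"y": 0.1,"z": 0,"ax": 0,"ay": 0,"az": 0},
    {"jaw": 1,"x": 0.02,"y": 0.1,"z": 0,"ax": 0,"ay": 0,"az": 0},
    {"jaw": 1,"x": 0.02,"y": 0.1,"z": 0,"ax": 0,"ay": 0,"az": 0},
    {"jaw": 1,"x": 0,"y": 0.1,"z": 0,"ax": 0,"ay": 0,"az": 0}
  ]
}}

```text
time_s: 34.8
position: [0.4718, -0.3411, 0.0435]
tool_rot: [0.661, 0.75, -0.001, 0.0]
ft_force: [-4.4, -1.1, 4.3]
width: 0.0118
grasp_force: 45.0
```

Request:
{"api": "apply_moves", "payload": {
  "targets": [
    {"jaw": 1,"x": 0,"y": 0.07,"z": 0,"ax": 0,"ay": 0,"az": 0},
    {"jaw": 1,"x": 0,"y": 0.05,"z": 0,"ax": 0,"ay": 0,"az": 0},
    {"jaw": 1,"x": 0,"y": 0,"z": 0,"ax": 0,"ay": 0,"az": 0}
  ]
}}

```text
time_s: 35.1
position: [0.4749, -0.3406, 0.0435]
tool_rot: [0.661, 0.75, -0.001, -0.0]
ft_force: [-8.9, -1.2, 7.7]
width: 0.0114
grasp_force: 45.0
```

```bash
python3 chk.py
```

```text
[-8.9 -1.2  7.7] [ 0.4749 -0.3406  0.0435] 7.2 0.011425609048966764
tcp uv -0.005055213023148613 0.0010689414700169966
bar-ish u [0.0719 0.0841 0.1151]
left edge -0.03 0.0443 0.0207
left edge -0.01 0.0444 0.0208
left edge 0.0 0.0444 0.0208
left edge 0.01 0.0444 0.0208
```

Request:
{"api": "apply_moves", "payload": {
  "targets": [
    {"jaw": 1,"x": 0,"y": 0.05,"z": 0,"ax": 0,"ay": 0,"az": 0},
    {"jaw": 1,"x": 0,"y": 0,"z": 0,"ax": 0,"ay": 0,"az": 0}
  ]
}}

```text
time_s: 35.35
position: [0.4754, -0.3405, 0.0435]
tool_rot: [0.661, 0.75, -0.002, -0.001]
ft_force: [-12.0, -1.3, 10.6]
width: 0.0115
grasp_force: 45.0
```

```bash
python3 chk.py pics/w6.png
```

```text
[-12.   -1.3  10.6] [ 0.4754 -0.3405  0.0435] 7.3 0.011540023772973449
tcp uv -0.0045181767240160126 0.0010890669733709824
bar-ish u [0.0726 0.0845 0.116 ]
left edge -0.03 0.0443 0.0207
left edge -0.01 0.0444 0.0207
left edge 0.0 0.0444 0.0207
left edge 0.01 0.0443 0.0207
```

View pics/w6.png

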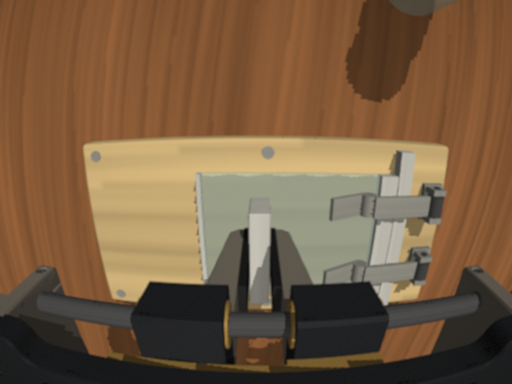

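The leading bar (385,215) touches the stop strip (405,215) and the beads sit on the glass behind the bar. I'll unload a little, release and rise.

Request:
{"api": "apply_moves", "payload": {
  "targets": [
    {"jaw": 1,"x": 0,"y": -0.04,"z": -0.04,"ax": 0,"ay": 0,"az": 0},
    {"jaw": 0.7,"x": 0,"y": 0,"z": 0,"ax": 0,"ay": 0,"az": 0},
    {"jaw": 0.7,"x": 0,"y": 0,"z": 0,"ax": 0,"ay": 0,"az": 0},
    {"jaw": 0.7,"x": 0,"y": 0,"z": 0,"ax": 0,"ay": 0,"az": 0},
    {"jaw": 0.7,"x": 0,"y": 0,"z": -0.4,"ax": 0,"ay": 0,"az": 0},
    {"jaw": 0.7,"x": 0,"y": 0,"z": -0.8,"ax": 0,"ay": 0,"az": 0},
    {"jaw": 0.7,"x": 0,"y": 0,"z": -1,"ax": 0,"ay": 0,"az": 0},
    {"jaw": 0.7,"x": 0,"y": 0,"z": -1,"ax": 0,"ay": 0,"az": 0},
    {"jaw": 0.7,"x": 0,"y": 0,"z": -1,"ax": 0,"ay": 0,"az": 0},
    {"jaw": 0.7,"x": 0,"y": 0,"z": -0.5,"ax": 0,"ay": 0,"az": 0}
  ]
}}

```text
time_s: 36.4
position: [0.4769, -0.3406, 0.189]
tool_rot: [0.661, 0.75, -0.0, 0.003]
ft_force: [0.4, -0.0, -0.3]
width: 0.0275
grasp_force: 0.0
```

Request:
{"api": "apply_moves", "payload": {
  "targets": [
    {"jaw": 0.7,"x": 0,"y": -0.6,"z": 0,"ax": 0,"ay": 0,"az": 0},
    {"jaw": 0.7,"x": 0.8,"y": -0.8,"z": 0,"ax": 0,"ay": 0,"az": 0},
    {"jaw": 0.7,"x": 0.8,"y": -0.8,"z": 0,"ax": 0,"ay": 0,"az": 0},
    {"jaw": 0.7,"x": 0.8,"y": 0,"z": 0,"ax": 0,"ay": 0,"az": 0},
    {"jaw": 0.7,"x": 0.8,"y": 0,"z": 0,"ax": 0,"ay": 0,"az": 0},
    {"jaw": 0.7,"x": 0.8,"y": 0,"z": 0,"ax": 0,"ay": 0,"az": 0},
    {"jaw": 0.7,"x": 0.8,"y": 0,"z": 0,"ax": 0,"ay": 0,"az": 0},
    {"jaw": 0.7,"x": 0,"y": 0,"z": 0,"ax": 0,"ay": 0,"az": 0}
  ]
}}

```text
time_s: 37.2
position: [0.3916, -0.2027, 0.1844]
tool_rot: [0.66, 0.751, 0.0, -0.001]
ft_force: [0.1, -0.1, 0.7]
width: 0.0276
grasp_force: 0.0
```

```bash
python3 - <<'E'
from h import *
img,d,W=cloud("top");save(cv2.resize(img,(800,600)),"pics/top2.png")
a=np.radians(7.2);ex=np.array([np.cos(a),np.sin(a)]);ey=np.array([-ex[1],ex[0]]);C=np.array([.480,-.341])
U=(W[...,:2]-C)@ex;V=(W[...,:2]-C)@ey;H=W[...,2]
m=(abs(U)<.05)&(abs(V)<.04)&(H>.044)&(H<.06);print("grip bar u,v",m.sum(),np.median(U[m]),(V[m].min()+V[m].max())/2,"expect -.005,0")
for v in (.025,-.025):
    for u in (.037,.045,.055,.065,.075,.1): 
        k=(abs(U-u)<.004)&(abs(V-v)<.005);print(v,u,np.nanmedian(H[k]).round(4),end=" ")
    print()
print(read_state()["position"])
E
```

```text
grip bar u,v 96 -0.0033114217632429915 -0.0017830171405768865 expect -.005,0
0.025 0.037 0.0232 0.025 0.045 0.0313 0.025 0.055 0.0273 0.025 0.065 0.03 0.025 0.075 0.0322 0.025 0.1 0.0296 
-0.025 0.037 0.0214 -0.025 0.045 0.0318 -0.025 0.055 0.0283 -0.025 0.065 0.0299 -0.025 0.075 0.0314 -0.025 0.1 0.0297 
[ 0.39201715 -0.2042385   0.18472999]
```

View pics/top2.png

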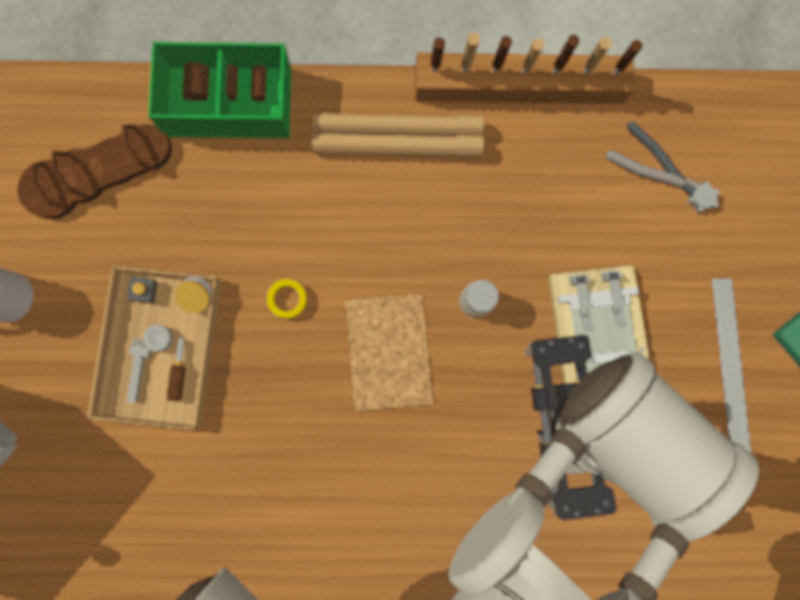

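The plate is home on the board and all five tools are in the tray. The jar (480,298) and tape (287,298) are unmoved. I'll check the clip rise against the start picture.

```bash
python3 - <<'E'
from h import *
W0=np.load("top.npz")["W"];img,d,W=cloud("top")
a=np.radians(7.2);ex=np.array([np.cos(a),np.sin(a)]);ey=np.array([-ex[1],ex[0]]);C=np.array([.480,-.341])
for v in (.025,-.025):
    for u in (.045,.055,.065,.075):
        o=[]
        for w in (W0,W):
            U=(w[...,:2]-C)@ex;V=(w[...,:2]-C)@ey
            k=(abs(U-u)<.004)&(abs(V-v)<.005);o.append(np.nanmedian(w[...,2][k]))
        print(v,u,np.round(o,4),"angle~",round((o[1]-o[0])/(.115-u),3))
E
```

```text
0.025 0.045 [0.0282 0.0319] angle~ 0.053
0.025 0.055 [0.0242 0.0275] angle~ 0.056
0.025 0.065 [0.027  0.0297] angle~ 0.054
0.025 0.075 [0.0295 0.0324] angle~ 0.072
-0.025 0.045 [0.0284 0.0321] angle~ 0.053
-0.025 0.055 [0.0237 0.029 ] angle~ 0.088
-0.025 0.065 [0.0285 0.0299] angle~ 0.028
-0.025 0.075 [0.0279 0.0316] angle~ 0.094
```

Both clips read about 0.06 rad, so they have snapped down on the glass. I'll hand in.

```bash
python3 -c "
from rig import *
print(close_job())"
```

```text
the job is handed in; nothing more can be done
None
```

I handed the job in: the plate is home against the stop with both clips snapped down on the glass, all five tools present are in the tray, and the jar and tape are where they were; no verdict came back at hand-in.

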